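# Gel cassette from the slotted rack into the imaging holder

## Task

Slide the blue gel cassette straight up out of the slotted rack by its top edge, set it down on the sloping rest and let go of it there. Then take it again by its two long side edges, lay it flat on the bed of the imaging holder between the two orange clips, and press it down until the clips let it past and it lies level and fully home on the bed; leave it there, released. Leave the grey cassettes in their slots, do not disturb the other things, and never let the blue cassette fall onto the worktop.

Things in the scene. Friction and masses are not known exactly. Their poses are not given: they have to be found in the camera images.
- cassette_blue: blue flat cassette, 8 x 60 x 90 mm, about 120 g, dark green window on both faces; faces and ends are alike. Origin at its centre; x = its normal (8 mm), y = its width (60 mm), z = its length (90 mm; up while it stands in the rack). It starts on a short edge in one of the rack's three slots, lower edge 8 mm, top edge 98 mm above the worktop.
- cassette_grey_a: grey cassette of the same size and axes in another slot; must stay there
- cassette_grey_b: second grey cassette of the same size and axes in another slot; must stay there
- rack: white slotted rack fixed to the worktop, 156 x 84 mm, 45 mm high. Origin on the worktop under its middle. Slots at x = -48, 0 and +48 mm, each 11 mm wide in x and 63 mm in y, floor 8 mm above the worktop; guides only grip the cassettes' side edges, up to 45 mm high. z up.
- rest: sloping rest, fixed, base 90 x 70 x 8 mm; origin on the worktop under its middle, z up. Its board (40 mm wide in y, 55 long, 5 thick) rises towards +x at 50 degrees from level, facing -x and up. A ledge at its foot, square to the board and 13 mm deep, carries the cassette's short edge. Inner corner of board and ledge: x = -30, z = 22 mm.
- rest_seat (a point): centre of a cassette lying on board and ledge, its length along the slope, its width along the rest's y (10 mm overhang at either side of the board for fingers). Axes as the rest.
- holder: imaging holder, fixed; origin on the worktop under its middle, z up, x along its length. Floor plate 176 x 96 x 8 mm. Black bed 82 mm in x, 40 in y, top at z = 30 mm: a cassette (length along x) overhangs 10 mm at either side. Four lugs, tops at z = 40, inner faces at y = +-32.5, at x = +-33 to +-43 mm; between them the sides are open for fingers.
- holder_seat (a point): centre of a cassette lying fully home on the bed: 34 mm above the worktop over the middle of the holder. Axes as the holder.
- clip_a (a joint): travel of the orange sprung clip at the holder's +x end, m: 0 = sprung in, grows outward to 0.007. Top at z = 61 mm; a steep lead-in leads down to a nose at z = 39.5 mm. The two noses stand 86 mm apart, so a cassette just laid in hangs about 11 mm above the bed; 5 to 15 N on its upper face make it snap down under the noses.
- clip_b (a joint): travel of the like orange clip at the holder's -x end, m: 0 = sprung in, grows outward to 0.007
- acid_bottle: bystander, leave it alone: reagent bottle with red cap, 73 mm wide, 135 high; origin at the centre of its underside
- wipes_box: bystander, leave it alone: green box of wipes, 62 x 115 x 89 mm; origin at the centre of its underside
- std_bottle: bystander, leave it alone: white bottle with blue cap, 49 mm wide, 85 high; origin at the centre of its underside
- tape_roll: bystander, leave it alone: roll of masking tape lying flat, 66 mm wide, 19 high; origin at the centre of its underside
- tip_box: bystander, leave it alone: blue box with clear lid, 89 x 118 x 89 mm; origin at the centre of its underside

How it is judged:
By the outcome, as a careful person would: the job done as asked, in the order asked, and still so for the second after the job is handed in, with the robot touching nothing.
It also fails if it takes over 59 s, if anything falls off the work surface, if the arm or the gripper's body presses on something with over 40 N, if the wrist force passes 120 N, or if a joint passes its speed limit or range.

## Robot

A 7-joint arm with a two-finger parallel gripper is mounted at the origin on a cart in front of the work surface, level with it; the furniture and walls round the work are solid. World frame = base frame: x ahead of the robot, y to its left, z up, the work surface at z = 0. Lengths are in m, angles in rad, forces in N, time in s.
With the tool pointing down it reaches from about 0.4 to 0.85 m from the base axis. Payload 10.4 kg.
Tool frame: the origin (TCP) lies on the centre line of the jaws, within the pads' length; the fingertips stand 14 mm ahead of it and the grasp point (between the pads) lies 5 mm behind it (tip_reach is the z of the fingertips in the tool frame, in m); z points along the fingers, x is the direction in which the jaws open and shut, and the axes are right-handed (so a half turn about z gives the same grasp; the last joint's range is limited). The gripper opens to 87 mm and grips with 3 to 60 N. Pads are 19 mm wide; open, the fingers measure 117 mm over their backs; the gripper's body (75 mm by 190 mm) begins 51 mm behind the grasp point.
Start: joints at [-1.126, 0.332, -0.065, 1.46, 0.022, 1.35, -0.088], TCP at [0.282, 0.558, 0.237] pointing down, gripper open.
Joint ranges: [-2.6, 2.6], [-0.5, 2.12], [-1.47, 1.34], [0.16, 2.42], [-1.27, 4.41], [0.06, 2.06], [-2.6, 2.6]. Speed limits (rad/s): [2.22, 2.22, 2.79, 2.79, 3.14, 3.14, 3.14].

## Interface

Orientations are given as a unit quaternion [x, y, z, w].
In Python, from bench import * gives the robot as it stands.
- The arm moves only by the tool carry_out, never from a script. Its argument "rows" is a list of rows, each a list of 5 numbers: the closure, from -1 (fully open) to 1 (shut), so that 0 is half open, then the shift along the tool's x, y, z in units of 30 mm (1.0 is 30 mm), then the turn about the tool's z in units of 5 degrees (1.0 is 5 degrees). In form: [[jaw, x, y, z, turn], ...]. A call has 1 to 20 rows; each row shifts and turns the pose as measured when the row begins, along the tool's axes as they then stand; what a row does not reach is not made up. A row lasts 1/12 s, in which the tool goes at most 41.7 mm and 7.16 degrees, less where a joint would pass 70% of its speed; a pose out of reach is approached as far as the arm can. A call is refused whole if a number of a shift passes 1 or a number of a turn 1, either way. A call with a gripper value outside its range is refused whole. The fingers move at their own pace and stop on an object; "force" is the grip in N (left out, the last holds). Time passes only in rows, so rows that do not move let the fingers close. It gives the time, the measured TCP pose, the force and the opening at its end, in the units of the state.
- read_state(): the state, without advancing time (a new reading comes with each control period).
- camera(name): name is "scene" or "top" or "wrist"; returns the picture (480x640x3 uint8, blue, green, red); there is no depth.
- camera_info(name): a dict with "fx", "fy", "cx", "cy" (pixels), "extrinsics" (4x4, takes a point from camera to world coordinates); the wrist camera has in their place "tool_from_camera" (4x4, takes a point from camera to tool coordinates, whose origin is the TCP and whose axes are the tool frame's). Camera axes: x right, y down, z forward; pixel columns grow to the right and rows downward; lengths in m; the calibration is good to about 2 mm. A picture is of the moment at which its call begins: read the wrist's pose just before it. camera_info takes no time and is no camera call.
- close_job(): hands the job in, once; it reports no verdict.
Trained networks look in the newest picture that a camera, given by its name, has taken for a name from the list of things; names that differ only in an ending like _2 or _b are one class to them, and where a whole thing is asked for, a point or a joint stands for the part that bears it (a point fixed in the world has none). Each returns a list of dicts, best first, with "conf" (0 to 1); they miss things now and then, are a little off and sometimes report something else, mostly with a low value. They report only what shows in the picture. A call takes as long as a camera call.
- recognise(query, camera): "box" ([centre column, centre row, width, height] in pixels, round what is visible of it).
- silhouettes(query, camera): "mask" (480x640 bool, what is visible of it) and "box" ([centre column, centre row, width, height] in pixels, round what is visible of it).
- pinpoint(query, camera): "xy" ([column, row] in pixels: a listed point, or the origin of a listed thing).
The state is a dict: "time": time; "joint_positions": joint angles; "joint_vel": joint speeds; "joint_torque": joint torques, N m; "ee_pos": TCP position; "eef_rot": TCP orientation; "ft_force": force on the tool from outside, world axes, zero at the start; "torque": the same for the moment, N m; "width": finger opening in m.
Only numpy, scipy, OpenCV 4.12 (cv2) and the standard library are available. Lean on these libraries where they do the work, as an engineer would, in place of code of your own. Each camera call takes 0.05 s, during which the arm holds its last target. There are 200 camera calls.

## Working session

There is one attempt and no reset: what is moved stays moved. The work goes in short steps, Python scripts to look and compute and a tool call to move; the robot and the scene stay as the last step left them, time stands still between calls to the robot, and variables do not carry over. Pictures are saved under pics/ and viewed, about 8 in all and at most 12, crops included, and the job is handed in when it is done.

Besides the shell and the picture viewer there is one more tool, called after "Emit:" by a JSON object that holds its "op" and its "data", one argument or row to a line. carry_out: Moves the arm, as the interface text tells. Its arguments: {"type":"object","properties":{"rows":{"type":"array","items":{"type":"array","items":{"type":"number"}}},"force":{"type":"number"}},"required":["rows"]}

```bash
ls; mkdir -p pics; python3 - <<'E'
from bench import *
import cv2,numpy as np
s=read_state();print({k:np.round(v,3).tolist() for k,v in s.items()})
ims=[]
for c in ("scene","top"):
    im=camera(c);ims.append(im);i=camera_info(c);print(c,i['fx'],i['cx'],i['cy'],np.round(i['extrinsics'],4).tolist())
    for q in ["cassette_blue","rack","rest","holder","rest_seat","holder_seat","cassette_grey_a","clip_a","acid_bottle","wipes_box","std_bottle","tape_roll","tip_box"]:
        print(q,[(np.round(d['xy']).tolist(),round(d['conf'],2)) for d in pinpoint(q,c)[:3]])
    cv2.imwrite(f"pics/{c}0.png",im)
print({k:np.round(v,4).tolist() if k=='tool_from_camera' else v for k,v in camera_info("wrist").items()})
E
```

```text
pics
{'time': 0.0, 'joint_positions': [-1.126, 0.333, -0.065, 1.461, 0.022, 1.35, -0.089], 'joint_vel': [-0.001, -0.001, -0.0, 0.001, -0.001, -0.001, 0.001], 'joint_torque': [-0.001, -62.327, 0.024, -38.988, -0.062, 0.04, 0.0], 'ee_pos': [0.282, 0.558, 0.236], 'eef_rot': [0.852, 0.524, -0.001, 0.0], 'ft_force': [-0.3, -0.328, -0.808], 'torque': [0.018, 0.017, 0.003], 'width': 0.087}
scene 528.3676234934941 325.6523144407812 242.2689005561977 [[0.5639, -0.5636, 0.6036, -0.4721], [-0.8256, -0.367, 0.4286, -0.6557], [-0.0201, -0.74, -0.6723, 1.1484], [0.0, 0.0, 0.0, 1.0]]
cassette_blue [([262.0, 228.0], 0.74)]
rack [([262.0, 239.0], 0.56)]
rest [([331.0, 262.0], 0.61)]
holder [([426.0, 309.0], 0.77)]
rest_seat [([382.0, 265.0], 0.67), ([336.0, 248.0], 0.61)]
holder_seat [([431.0, 300.0], 0.95)]
cassette_grey_a [([248.0, 224.0], 0.72), ([274.0, 229.0], 0.61)]Traceback (most recent call last):
  File "<stdin>", line 8, in <module>
ValueError: it knows: acid_bottle, cassette_blue, cassette_grey, holder, holder_seat, rack, rest, rest_seat, std_bottle, tape_roll, tip_box, wipes_box
```

```bash
python3 - <<'E'
from bench import *
import cv2,numpy as np
for c in ("scene","top"):
    im=camera(c);i=camera_info(c);print(c,i['fx'],i['cx'],i['cy'],np.round(i['extrinsics'],4).tolist())
    for q in ["cassette_blue","rack","rest","holder","rest_seat","holder_seat","cassette_grey","acid_bottle","wipes_box","std_bottle","tape_roll","tip_box"]:
        print(q,[(np.round(d['xy'],1).tolist(),round(d['conf'],2)) for d in pinpoint(q,c)[:3]])
    cv2.imwrite(f"pics/{c}0.png",im)
print({k:np.round(v,4).tolist() if k=='tool_from_camera' else v for k,v in camera_info("wrist").items()})
E
```

```text
scene 528.3676234934941 325.6523144407812 242.2689005561977 [[0.5639, -0.5636, 0.6036, -0.4721], [-0.8256, -0.367, 0.4286, -0.6557], [-0.0201, -0.74, -0.6723, 1.1484], [0.0, 0.0, 0.0, 1.0]]
cassette_blue [([262.6, 227.6], 0.48)]
rack [([261.1, 239.8], 0.75), ([333.6, 245.6], 0.5)]
rest [([331.4, 258.8], 0.87), ([504.7, 318.3], 0.17)]
holder [([426.6, 309.3], 0.77), ([424.5, 301.3], 0.57)]
rest_seat [([258.6, 236.5], 0.71), ([336.1, 248.4], 0.69)]
holder_seat [([427.3, 297.4], 0.59)]
cassette_grey [([272.8, 230.2], 0.74), ([246.2, 223.6], 0.49)]
acid_bottle [([233.2, 195.3], 0.88)]
wipes_box [([236.6, 195.2], 0.55)]
std_bottle [([314.9, 232.0], 0.55)]
tape_roll [([383.4, 263.6], 0.72)]
tip_box [([506.3, 319.7], 0.8)]
top 535.5284409680037 318.3500318346648 243.851668390212 [[-0.0033, -0.9875, 0.1577, 0.1766], [-0.9999, 0.0053, 0.0124, 0.022], [-0.0131, -0.1577, -0.9874, 2.1023], [0.0, 0.0, 0.0, 1.0]]
cassette_blue [([262.5, 256.7], 0.38)]
rack [([263.5, 258.7], 0.81)]
rest [([330.6, 245.7], 0.75)]
holder [([410.5, 250.1], 0.56), ([412.4, 250.1], 0.56), ([458.4, 229.3], 0.33)]
rest_seat [([330.0, 246.0], 0.91)]
holder_seat [([410.0, 246.5], 0.59), ([362.7, 227.0], 0.49)]
cassette_grey [([247.2, 261.7], 0.61), ([277.3, 255.3], 0.57), ([412.3, 250.2], 0.16)]
acid_bottle [([207.2, 224.2], 0.86)]
wipes_box [([175.1, 267.0], 0.89)]
std_bottle [([298.0, 222.8], 0.71)]
tape_roll [([358.6, 227.6], 0.67), ([328.1, 243.5], 0.45)]
tip_box [([458.4, 229.0], 0.85)]
{'fx': 369.9042426821644, 'fy': 369.9042426821644, 'cx': 320.6772498045575, 'cy': 231.34121360600759, 'tool_from_camera': [[1.0, 0.0013, 0.0001, 0.0], [-0.0013, 0.9647, 0.2633, -0.072], [0.0002, -0.2633, 0.9647, -0.149], [0.0, 0.0, 0.0, 1.0]]}
```

View pics/scene0.png

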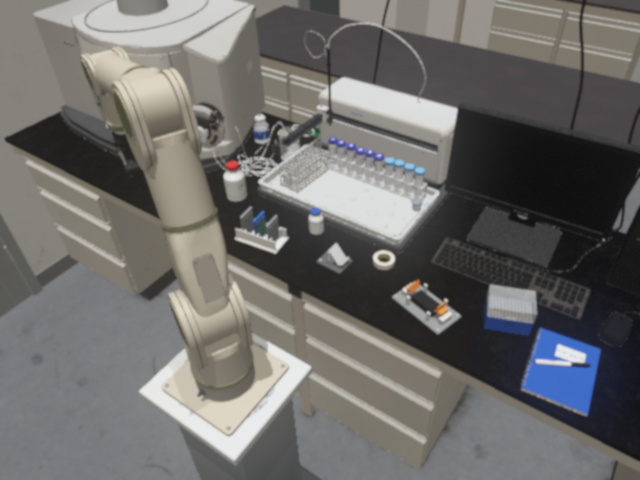

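View pics/top0.png

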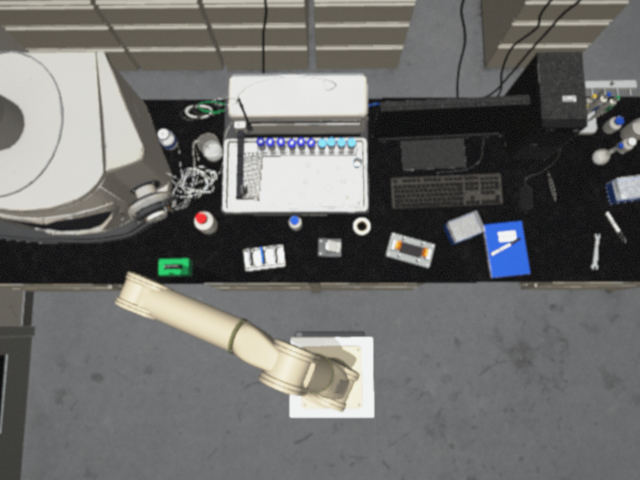

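```bash
cat > h.py <<'E'
from bench import *
import cv2,numpy as np
from scipy.spatial.transform import Rotation as R
def Twt(s=None):
    s=s or read_state();T=np.eye(4);T[:3,:3]=R.from_quat(s['eef_rot']).as_matrix();T[:3,3]=s['ee_pos'];return T
def ext(c,s=None):
    i=camera_info(c);return i,(Twt(s)@np.array(i['tool_from_camera']) if c=='wrist' else np.array(i['extrinsics']))
def unp(c,xy,z,s=None):
    i,E=ext(c,s);d=E[:3,:3]@[(xy[0]-i['cx'])/i['fx'],(xy[1]-i['cy'])/i['fy'],1];o=E[:3,3];return o+d*(z-o[2])/d[2]
def proj(c,P,s=None):
    i,E=ext(c,s);p=(np.atleast_2d(P)-E[:3,3])@E[:3,:3];return np.c_[p[:,0]/p[:,2]*i['fx']+i['cx'],p[:,1]/p[:,2]*i['fy']+i['cy']]
def yaw(s=None):  # world angle of tool x
    T=Twt(s);return np.degrees(np.arctan2(T[1,0],T[0,0]))
def go(P,yawd=None):
    """shift in tool units (30mm) and turn units (5deg) to reach; turn sign: tool z is down"""
    T=Twt();d=T[:3,:3].T@(np.array(P)-T[:3,3]);out=np.round(d/.03,2).tolist()
    t=None
    if yawd is not None: t=(-(yawd-yaw()) +90)%180-90
    print('at',np.round(T[:3,3],4),'yaw',round(yaw(),1),'tilt',np.round(T[:3,2],3),'shift total',out,'turn units',None if t is None else round(t/5,2),'j7',read_state()['joint_positions'][6])
E
python3 - <<'E'
from h import *
for q,z,a,b in [("blue",.053,(262.6,227.6),(262.5,256.7)),("rack",0,(261.1,239.8),(263.5,258.7)),("rest",0,(331.4,258.8),(330.6,245.7)),("rseat",.055,(336,248.4),(330,246)),("holder",0,(426.6,309.3),(410.5,250.1)),("hseat",.034,(427.3,297.4),(410,246.5)),("greyL",.053,(246.2,223.6),(247.2,261.7)),("greyR",.053,(272.8,230.2),(277.3,255.3)),("acid",0,(233.2,195.3),(207.2,224.2)),("std",0,(314.9,232),(298,222.8)),("tip",0,(506.3,319.7),(458,229))]:
    print(q,unp('scene',a,z).round(3),unp('top',b,z).round(3))
print(yaw())
go([.6,.15,.25],0)
im=camera('scene')[185:345,215:475];cv2.imwrite('pics/c1.png',cv2.resize(im,None,fx=3,fy=3,interpolation=cv2.INTER_CUBIC))
E
```

```text
blue [0.459 0.251 0.053] [0.455 0.264 0.053]
rack [0.454 0.26  0.   ] [0.454 0.266 0.   ]
rest [0.505 0.018 0.   ] [ 0.505 -0.     0.   ]
rseat [ 0.504 -0.001  0.055] [0.495 0.003 0.055]
holder [ 0.482 -0.321  0.   ] [ 0.485 -0.316  0.   ]
hseat [ 0.494 -0.313  0.034] [ 0.495 -0.309  0.034]
greyL [0.446 0.308 0.053] [0.436 0.323 0.053]
greyR [0.467 0.215 0.053] [0.46  0.207 0.053]
acid [0.585 0.498 0.   ] [0.595 0.494 0.   ]
std [0.581 0.135 0.   ] [ 0.598  0.13  -0.   ]
tip [ 0.569 -0.521  0.   ] [ 0.569 -0.508  0.   ]
63.19791675178785
at [0.2818 0.5579 0.2366] yaw 63.2 tilt [ 0.  0. -1.] shift total [-7.35, 15.6, -0.45] turn units 12.64 j7 -0.08851899007881905
```

View pics/c1.png

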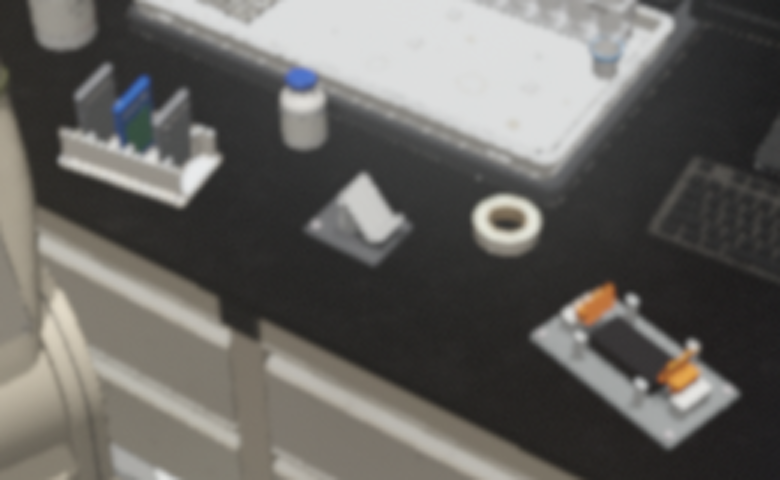

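The scene shows the blue cassette in the middle slot (crop 135,110), the rest's board facing right (−y) at (360,215), and the holder lower right at (640,365). Next I refine these with the wrist camera.

```bash
python3 -c "
from h import *
go([.45,.26,.25],103)"
```

```text
at [0.2818 0.5579 0.2366] yaw 63.2 tilt [ 0.  0. -1.] shift total [-6.33, 9.48, -0.45] turn units -7.96 j7 -0.08848282197501871
```

Emit:
{"op": "carry_out", "data": {
  "rows": [
    [-1, -0.63, 0.95, -0.05, 0],
    [-1, -0.63, 0.95, -0.05, 0],
    [-1, -0.63, 0.95, -0.05, 0],
    [-1, -0.63, 0.95, -0.05, 0],
    [-1, -0.63, 0.95, -0.05, 0],
    [-1, -0.63, 0.95, -0.05, 0],
    [-1, -0.63, 0.95, -0.05, 0],
    [-1, -0.63, 0.95, -0.05, 0],
    [-1, -0.63, 0.95, -0.05, 0],
    [-1, -0.63, 0.95, 0, 0],
    [-1, 0, 0, 0, -1],
    [-1, 0, 0, 0, -1],
    [-1, 0, 0, 0, -1],
    [-1, 0, 0, 0, -1],
    [-1, 0, 0, 0, -1],
    [-1, 0, 0, 0, -1],
    [-1, 0, 0, 0, -1],
    [-1, 0, 0, 0, -1],
    [-1, 0, 0, 0, 0]
  ]
}}

```text
time: 3.33
ee_pos: [0.4584, 0.2447, 0.251]
eef_rot: [0.609, 0.793, 0.002, -0.0]
ft_force: [0.1, 0.5, -0.4]
width: 0.087
```

```bash
python3 - <<'E'
from h import *
go([.45,.26,.25],103)
s=read_state();im=camera('wrist')
for q in ["cassette_blue","rack","cassette_grey"]:
    for d in pinpoint(q,'wrist')[:3]: print(q,np.round(d['xy']),round(d['conf'],2),unp('wrist',d['xy'],0 if q=='rack' else .053,s).round(4))
m=silhouettes('cassette_blue','wrist')
for d in m[:1]: print(d['conf'],cv2.minAreaRect(cv2.findNonZero(d['mask'].astype(np.uint8))))
cv2.imwrite('pics/w1.png',im)
E
```

```text
at [0.4584 0.2447 0.251 ] yaw 105.0 tilt [ 0.002  0.004 -1.   ] shift total [0.57, -0.14, 0.03] turn units 0.4 j7 1.266670212069386
cassette_blue [340. 215.] 0.55 [0.46   0.2649 0.053 ]
rack [338. 204.] 0.64 [0.4594 0.2659 0.    ]
cassette_grey [289. 211.] 0.75 [0.4691 0.2171 0.053 ]
cassette_grey [387. 220.] 0.68 [0.4531 0.3107 0.053 ]
0.95 ((338.59326171875, 219.40945434570312), (15.960169792175293, 77.66935729980469), 8.972626686096191)
```

View pics/w1.png

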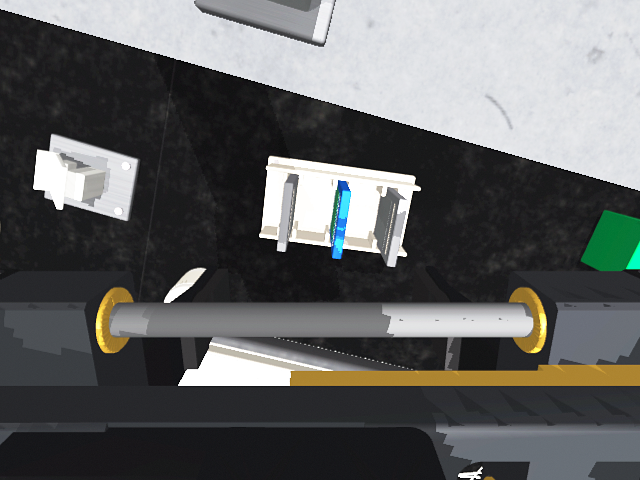

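The wrist view shows the blue cassette in the middle slot (340,215), the greys at (289,211) and (390,225), and the rest at (90,175). Now I fit the poses precisely.

```bash
cat >> h.py <<'E'
from scipy.optimize import minimize
def hullmask(px):
    m=np.zeros((960,1280),np.uint8);cv2.fillConvexPoly(m,cv2.convexHull(np.round(px*2).astype(np.int32)),1);return m
def box(x,y,a,xs,ys,zs):
    c,s_=np.cos(a),np.sin(a);return np.array([[x+c*u-s_*v,y+s_*u+c*v,z] for u in xs for v in ys for z in zs])
E
python3 - <<'E'
from h import *
s=read_state();im=camera('wrist')
ms=[silhouettes('cassette_blue','wrist')[0]['mask']]+[d['mask'] for d in silhouettes('cassette_grey','wrist')[:2]]
big=[cv2.resize(m.astype(np.uint8),(1280,960),interpolation=cv2.INTER_NEAREST) for m in ms]
h,w=.004,.03
def cost(p,b):
    x,y,a=p[0],p[1],np.radians(p[2])
    f=hullmask(proj('wrist',box(x,y,a,[-h,h],[-w,w],[.008,.098]),s));t=hullmask(proj('wrist',box(x,y,a,[-h,h],[-w,w],[.047,.098]),s))
    return (b&~f&1).sum()+(t&~b&1).sum()
for b,p0 in zip(big,[(.46,.265,99),(.469,.217,99),(.453,.311,99)]):
    best=min((minimize(cost,p0,args=(b,),method='Nelder-Mead',options=dict(initial_simplex=np.array(p0)+np.array([[0,0,0],[.006*k,0,0],[0,.006*k,0],[0,0,8*k]]))) for k in (1,-1)),key=lambda r:r.fun)
    print(best.x.round(4),best.fun,b.sum())
E
```

```text
[ 0.4597  0.2634 97.7164] 177.0 4524
[ 0.4635  0.2261 89.4207] 9883.0 6852
[  0.4609   0.2779 126.874 ] 6946.0 3876
```

Emit:
{"op": "carry_out", "data": {
  "rows": [
    [0.1, 0.6, 0, 0, 0.75],
    [0.1, 0, 0, 0, 0.7],
    [0.1, 0, 0, 0.9, 0],
    [0.1, 0, 0, 0.9, 0],
    [0.1, 0, 0, 0.9, 0],
    [0.1, 0, 0, 0, 0]
  ]
}}

```text
time: 4.23
ee_pos: [0.455, 0.2643, 0.1694]
eef_rot: [0.664, 0.748, 0.005, -0.0]
ft_force: [-0.8, 0.0, -0.0]
width: 0.0551
```

```bash
python3 -c "
from h import *
go([.4597,.2634,.087],97.7);print(read_state()['width'])"
```

```text
at [0.455  0.2643 0.1694] yaw 96.8 tilt [ 0.006  0.007 -1.   ] shift total [-0.07, 0.13, 2.75] turn units -0.17 j7 1.0967696515890535
0.055053134559892344
```

Emit:
{"op": "carry_out", "data": {
  "rows": [
    [0.1, -0.07, 0.13, 0, -0.17],
    [0.1, 0, 0, 0, 0],
    [0.1, 0, 0, 0, 0],
    [0.1, 0, 0, 0, 0],
    [0.1, 0, 0, 0.7, 0],
    [0.1, 0, 0, 0.7, 0],
    [0.1, 0, 0, 0.5, 0],
    [0.1, 0, 0, 0.5, 0],
    [0.1, 0, 0, 0, 0]
  ]
}}

```text
time: 4.98
ee_pos: [0.466, 0.2665, 0.1065]
eef_rot: [0.658, 0.753, 0.012, 0.002]
ft_force: [0.0, -0.7, 0.1]
width: 0.0391
```

```bash
python3 -c "
from h import *
go([.4597,.2634,.087],97.7);print(read_state()['width'],read_state()['ft_force'])"
```

```text
at [0.466  0.2665 0.1065] yaw 97.7 tilt [ 0.019  0.017 -1.   ] shift total [-0.08, -0.23, 0.64] turn units -0.01 j7 1.1302714208822515
0.03908714241343499 [ 0.03651997 -0.6938389   0.11049577]
```

Emit:
{"op": "carry_out", "data": {
  "rows": [
    [0.1, -0.08, -0.23, 0, 0],
    [0.1, 0, 0, 0.15, 0],
    [0.1, 0, 0, 0.15, 0],
    [0.1, 0, 0, 0.15, 0],
    [0.1, 0, 0, 0.15, 0],
    [0.1, 0, 0, 0, 0]
  ]
}}

```text
time: 5.48
ee_pos: [0.4616, 0.2648, 0.0924]
eef_rot: [0.658, 0.752, 0.016, 0.002]
ft_force: [0.4, -0.3, -0.2]
width: 0.0392
```

```bash
python3 -c "
from h import *
go([.4597,.2634,.087],97.7);print(read_state()['width'],read_state()['ft_force'])"
```

```text
at [0.4616 0.2648 0.0924] yaw 97.6 tilt [ 0.025  0.021 -0.999] shift total [-0.04, -0.07, 0.18] turn units -0.01 j7 1.1290881562383914
0.03924074054909953 [ 0.39820957 -0.25641982 -0.17236625]
```

Emit:
{"op": "carry_out", "data": {
  "force": 20,
  "rows": [
    [0.1, -0.04, -0.07, 0.2, 0],
    [0.1, 0, 0, 0.15, 0],
    [0.1, 0, 0, 0, 0],
    [1, 0, 0, 0, 0],
    [1, 0, 0, 0, 0],
    [1, 0, 0, 0, 0],
    [1, 0, 0, 0, 0],
    [1, 0, 0, 0, 0],
    [1, 0, 0, 0, 0],
    [1, 0, 0, 0, 0]
  ]
}}

```text
time: 6.32
ee_pos: [0.4601, 0.2636, 0.0809]
eef_rot: [0.658, 0.752, 0.016, 0.002]
ft_force: [1.4, -0.2, -1.7]
width: 0.0082
```

```bash
python3 -c "
from h import *
go([.4597,.2634,.087],97.7);print(read_state()['width'],read_state()['ft_force'])"
```

```text
at [0.4601 0.2636 0.0809] yaw 97.6 tilt [ 0.025  0.021 -0.999] shift total [-0.0, -0.01, -0.2] turn units -0.01 j7 1.1308758206801184
0.00824755372546285 [ 1.38739304 -0.15745488 -1.67699624]
```

Emit:
{"op": "carry_out", "data": {
  "rows": [
    [1, 0.01, 0.01, -0.3, 0],
    [1, 0.01, 0.01, -0.4, 0],
    [1, 0.01, 0.01, -0.4, 0],
    [1, 0.01, 0.01, -0.5, 0],
    [1, 0.01, 0.01, -0.5, 0],
    [1, 0.01, 0.01, -0.5, 0],
    [1, 0.01, 0.01, -0.5, 0],
    [1, 0.01, 0.01, -0.5, 0],
    [1, 0, 0, -0.5, 0],
    [1, 0, 0, -0.5, 0],
    [1, 0, 0, -0.5, 0],
    [1, 0, 0, -0.5, 0],
    [1, 0, 0, 0, 0]
  ]
}}

```text
time: 7.4
ee_pos: [0.4568, 0.2609, 0.2632]
eef_rot: [0.659, 0.752, 0.016, 0.003]
ft_force: [0.5, 0.7, -0.9]
width: 0.0082
```

```bash
python3 - <<'E'
from h import *
s=read_state();print(s['width'],s['ft_force'])
go([.4,0,.22],90)
im=camera('wrist')
for q in ["rest","rest_seat"]:
    for d in pinpoint(q,'wrist')[:2]: print(q,np.round(d['xy']),round(d['conf'],2),unp('wrist',d['xy'],0 if q=='rest' else .059,s).round(4))
cv2.imwrite('pics/w2.png',im)
E
```

```text
0.008198024084292167 [ 0.50741993  0.67289836 -0.90701193]
at [0.4568 0.2609 0.2632] yaw 97.6 tilt [ 0.026  0.02  -0.999] shift total [-8.4, -3.06, 1.21] turn units 1.51 j7 1.1069230571136297
rest [ 85. 199.] 0.81 [0.4999 0.0058 0.    ]
rest_seat [ 43. 212.] 0.83 [5.012e-01 1.000e-04 5.900e-02]
```

Emit:
{"op": "carry_out", "data": {
  "rows": [
    [1, -0.5, -0.08, 0, 0.25],
    [1, -0.7, -0.1, 0, 0.25],
    [1, -0.7, -0.1, 0, 0.25],
    [1, -0.7, -0.1, 0, 0.25],
    [1, -0.7, -0.1, 0, 0.25],
    [1, -0.7, -0.1, 0, 0.25],
    [1, -0.5, -0.1, 0, 0],
    [1, -0.5, -0.1, 0, 0],
    [1, 0, 0, 0, 0]
  ]
}}

```text
time: 8.3
ee_pos: [0.4348, 0.0968, 0.2462]
eef_rot: [0.71, 0.704, 0.006, -0.001]
ft_force: [0.4, -1.5, -1.5]
width: 0.0079
```

```bash
python3 - <<'E'
from h import *
s=read_state();print(s['width'],s['ft_force'])
go([.4,0,.22],90)
im=camera('wrist');cv2.imwrite('pics/w2.png',im)
for q in ["rest","rest_seat"]:
    for d in pinpoint(q,'wrist')[:2]: print(q,np.round(d['xy']),round(d['conf'],2),unp('wrist',d['xy'],0 if q=='rest' else .059,s).round(4))
mk=silhouettes('rest','wrist')[0];print(mk['box'],mk['conf'])
b=cv2.resize(mk['mask'].astype(np.uint8),(1280,960),interpolation=cv2.INTER_NEAREST)
n=np.array([-.766,.643]);t=np.array([.643,.766]);c=np.array([-.03,.022])
def prism(p,pts,w):
    x,y,a=p[0],p[1],np.radians(p[2]);return np.array([[x+np.cos(a)*u-np.sin(a)*v,y+np.sin(a)*u+np.cos(a)*v,z] for u,z in pts for v in (-w,w)])
bd=[c,c+.055*t,c+.055*t-.005*n,c-.005*n];lg=[c,c+.013*n,c+.013*n-.005*t,c-.005*t]
def model(p):
    m=hullmask(proj('wrist',prism(p,[(-.045,0),(.045,0),(-.045,.008),(.045,.008)],.035),s))
    for q in (bd,lg): m|=hullmask(proj('wrist',prism(p,q,.02),s))
    return m
def cost(p): return (model(p)!=b).sum()
rs=[]
for a0 in (75,90,105):
  for k in (1,-1):
    p0=np.array([.503,.005,a0]);rs.append(minimize(cost,p0,method='Nelder-Mead',options=dict(initial_simplex=p0+np.array([[0,0,0],[.008*k,0,0],[0,.008*k,0],[0,0,10*k]]))))
for r in sorted(rs,key=lambda r:r.fun)[:3]: print(r.x.round(4),r.fun,b.sum())
r=min(rs,key=lambda r:r.fun)
mm=model(r.x)[::2,::2];e=im.copy();cs,_=cv2.findContours(mm.copy(),cv2.RETR_EXTERNAL,2);cv2.drawContours(e,cs,-1,(0,0,255),1);cv2.imwrite('pics/w2e.png',e)
E
```

```text
0.007872384328100675 [ 0.35902851 -1.5376431  -1.47860936]
at [0.4348 0.0968 0.2462] yaw 89.5 tilt [ 0.007  0.01  -1.   ] shift total [-3.25, -1.14, 0.83] turn units -0.09 j7 1.226074879880008
rest [240. 256.] 0.58 [0.5    0.0079 0.    ]
rest_seat [220. 277.] 0.94 [5.011e-01 2.000e-04 5.900e-02]
[233.6, 249.8, 88.5, 47.9] 0.91
[4.99800e-01 5.00000e-03 8.80022e+01] 6850.0 14748
[5.01000e-01 4.90000e-03 8.70658e+01] 6900.0 14748
[4.97200e-01 4.50000e-03 8.56879e+01] 6908.0 14748
```

View pics/w2e.png

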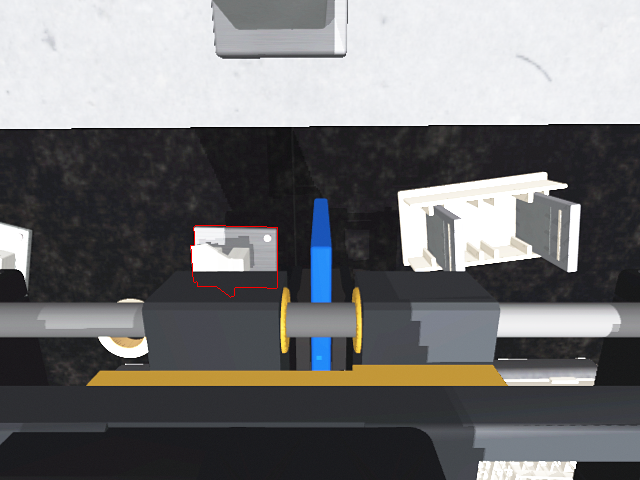

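The picture shows the blue cassette held, hanging at (320,270), both greys still in the rack, and the rest at (235,250), partly hidden by the gripper. I refine the fit on the visible rows only.

```bash
cat >> h.py <<'E'
_n=np.array([-.766,.643]);_t=np.array([.643,.766]);_c=np.array([-.03,.022])
def prism(p,pts,w):
    x,y,a=p[0],p[1],np.radians(p[2]);return np.array([[x+np.cos(a)*u-np.sin(a)*v,y+np.sin(a)*u+np.cos(a)*v,z] for u,z in pts for v in (-w,w)])
_bd=[_c,_c+.055*_t,_c+.055*_t-.005*_n,_c-.005*_n];_lg=[_c,_c+.013*_n,_c+.013*_n-.005*_t,_c-.005*_t]
E
python3 - <<'E'
from h import *
s=read_state()
im=camera('wrist')
mk=silhouettes('rest','wrist')[0]
b=cv2.resize(mk['mask'].astype(np.uint8),(1280,960),interpolation=cv2.INTER_NEAREST)
def model(p):
    m=hullmask(proj('wrist',prism(p,[(-.045,0),(.045,0),(-.045,.008),(.045,.008)],.035),s))
    for q in (_bd,_lg): m|=hullmask(proj('wrist',prism(p,q,.02),s))
    return m
R0=536
def cost(p): return (model(p)!=b)[:R0].sum()
rs=[]
for a0 in (80,88,96):
  for k in (1,-1):
    p0=np.array([.5,.005,a0]);rs.append(minimize(cost,p0,method='Nelder-Mead',options=dict(initial_simplex=p0+np.array([[0,0,0],[.006*k,0,0],[0,.006*k,0],[0,0,6*k]]))))
for r in sorted(rs,key=lambda r:r.fun)[:3]: print(r.x.round(4),r.fun,b[:R0].sum())
E
```

```text
Traceback (most recent call last):
NameError: name '_bd' is not defined
```

Emit:
{"op": "carry_out", "data": {
  "rows": [
    [1, 0, 0.5, 0, 0],
    [1, 0, 0.6, 0, 0],
    [1, 0, 0.6, 0, 0],
    [1, 0, 0, 0, 0]
  ]
}}

```text
time: 8.93
ee_pos: [0.4879, 0.1046, 0.2469]
eef_rot: [0.706, 0.708, 0.007, -0.001]
ft_force: [-0.5, -0.2, -1.7]
width: 0.0081
```

```bash
sed -i 's/\b_\([nctbl][dg]\?\)\b/q\1/g' h.py; grep -n "q[nctbl]" h.py|head -4; python3 - <<'E'
from h import *
s=read_state();go([.5,0,.2],88)
im=camera('wrist')
for q in ["rest","rest_seat"]:
    for d in pinpoint(q,'wrist')[:1]: print(q,np.round(d['xy']),round(d['conf'],2),unp('wrist',d['xy'],0 if q=='rest' else .059,s).round(4))
mk=silhouettes('rest','wrist')[0];print(mk['box'])
b=cv2.resize(mk['mask'].astype(np.uint8),(1280,960),interpolation=cv2.INTER_NEAREST)
def model(p):
    m=hullmask(proj('wrist',prism(p,[(-.045,0),(.045,0),(-.045,.008),(.045,.008)],.035),s))
    for q in (qbd,qlg): m|=hullmask(proj('wrist',prism(p,q,.02),s))
    return m
R0=536
def cost(p): return (model(p)!=b)[:R0].sum()
rs=[]
for a0 in (80,88,96):
  for k in (1,-1):
    p0=np.array([.5,.005,a0]);rs.append(minimize(cost,p0,method='Nelder-Mead',options=dict(initial_simplex=p0+np.array([[0,0,0],[.006*k,0,0],[0,.006*k,0],[0,0,6*k]]))))
for r in sorted(rs,key=lambda r:r.fun)[:3]: print(r.x.round(4),r.fun,b[:R0].sum())
r=min(rs,key=lambda r:r.fun);e=im.copy();cs,_=cv2.findContours(model(r.x)[::2,::2].copy(),cv2.RETR_EXTERNAL,2);cv2.drawContours(e,cs,-1,(0,0,255),1);cv2.imwrite('pics/w3e.png',cv2.resize(e[100:300,100:340],None,fx=3,fy=3))
E
```

```text
25:qn=np.array([-.766,.643]);qt=np.array([.643,.766]);qc=np.array([-.03,.022])
28:qbd=[qc,qc+.055*qt,qc+.055*qt-.005*qn,qc-.005*qn];qlg=[qc,qc+.013*qn,qc+.013*qn-.005*qt,qc-.005*qt]
at [0.4879 0.1046 0.2469] yaw 90.2 tilt [ 0.008  0.011 -1.   ] shift total [-3.5, 0.38, 1.53] turn units 0.44 j7 1.28870042765011
rest [229. 209.] 0.87 [0.501  0.0073 0.    ]
rest_seat [208. 224.] 0.57 [0.502  0.0015 0.059 ]
[221.2, 209.9, 88.7, 69.9]
[5.00600e-01 4.70000e-03 8.82373e+01] 852.0 22452
[5.00900e-01 4.90000e-03 8.79214e+01] 930.0 22452
[5.00700e-01 4.90000e-03 8.86238e+01] 944.0 22452
```

View pics/w3e.png

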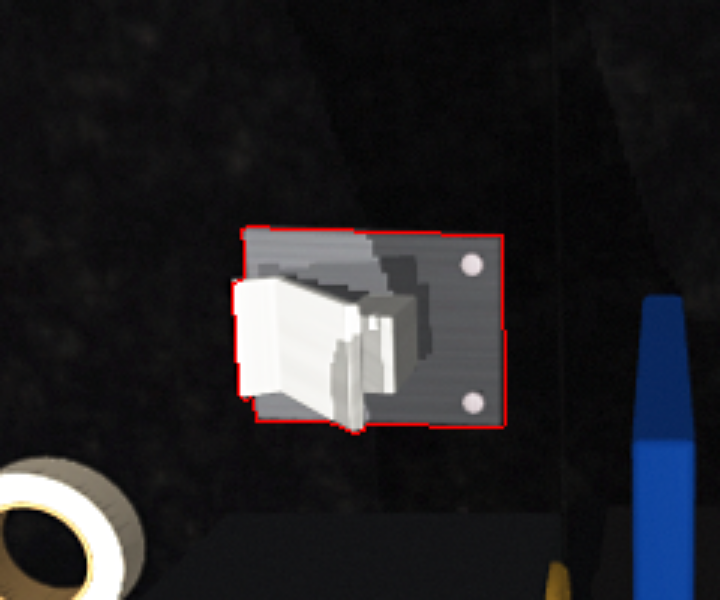

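The fitted outline matches the rest closely: base at (0.5006, 0.0048), yaw 88.2°. Moving over the ledge.

Emit:
{"op": "carry_out", "data": {
  "rows": [
    [1, -0.5, 0.05, 0.1, 0.2],
    [1, -0.6, 0.05, 0.2, 0.2],
    [1, -0.6, 0.05, 0.3, 0],
    [1, -0.6, 0.05, 0.3, 0],
    [1, -0.6, 0.05, 0.3, 0],
    [1, -0.6, 0.05, 0.3, 0],
    [1, -0.6, 0.05, 0.3, 0],
    [1, 0, 0, 0, 0]
  ]
}}

```text
time: 9.8
ee_pos: [0.4889, -0.0322, 0.1878]
eef_rot: [0.721, 0.692, 0.007, -0.002]
ft_force: [-0.5, 0.4, -1.5]
width: 0.0076
```

```bash
python3 -c "
from h import *
go([.4996,-.0262,.100],88.2);print(read_state()['width'],read_state()['ft_force'])"
```

```text
at [ 0.4889 -0.0322  0.1878] yaw 87.7 tilt [ 0.008  0.013 -1.   ] shift total [0.18, 0.33, 2.93] turn units -0.11 j7 1.5402349397781665
0.007609843827467053 [-0.52837373  0.43242523 -1.47707937]
```

Emit:
{"op": "carry_out", "data": {
  "rows": [
    [1, 0.18, 0.33, 0, -0.1],
    [1, 0, 0, 0.4, 0],
    [1, 0, 0, 0.4, 0],
    [1, 0, 0, 0.4, 0],
    [1, 0, 0, 0.4, 0],
    [1, 0, 0, 0.3, 0],
    [1, 0, 0, 0, 0]
  ]
}}

```text
time: 10.38
ee_pos: [0.5016, -0.0296, 0.1294]
eef_rot: [0.72, 0.694, 0.01, -0.001]
ft_force: [-0.4, 0.3, -2.5]
width: 0.008
```

```bash
python3 -c "
from h import *
go([.4996,-.0262,.100],88.2);print(read_state()['width'],read_state()['ft_force'])"
```

```text
at [ 0.5016 -0.0296  0.1294] yaw 87.8 tilt [ 0.013  0.014 -1.   ] shift total [0.1, -0.08, 0.98] turn units -0.07 j7 1.5791162400299352
0.00804652017027045 [-0.41844524  0.2738639  -2.46984248]
```

Emit:
{"op": "carry_out", "data": {
  "rows": [
    [1, 0.1, -0.08, 0, 0],
    [1, 0.01, 0, 0.25, 0],
    [1, 0.01, 0, 0.25, 0],
    [1, 0.01, 0, 0.15, 0],
    [1, 0, 0, 0, 0]
  ]
}}

```text
time: 10.8
ee_pos: [0.5007, -0.0242, 0.1098]
eef_rot: [0.72, 0.694, 0.011, -0.0]
ft_force: [0.5, 0.4, -1.0]
width: 0.0077
```

```bash
python3 -c "
from h import *
go([.4996,-.0262,.100],88.2);print(read_state()['width'],read_state()['ft_force'])"
```

```text
at [ 0.5007 -0.0242  0.1098] yaw 87.9 tilt [ 0.015  0.015 -1.   ] shift total [-0.07, -0.04, 0.33] turn units -0.06 j7 1.579446763977922
0.007735237416903742 [ 0.50506947  0.42152105 -1.0030461 ]
```

Emit:
{"op": "carry_out", "data": {
  "rows": [
    [1, -0.07, -0.03, 0.1, 0],
    [1, 0, 0, 0.1, 0],
    [1, 0, 0, 0.1, 0],
    [1, 0, 0, 0.06, 0],
    [1, 0, 0, 0, 0]
  ]
}}

```text
time: 11.22
ee_pos: [0.5004, -0.0269, 0.0986]
eef_rot: [0.72, 0.694, 0.011, 0.0]
ft_force: [-1.0, -0.9, 0.9]
width: 0.008
```

```bash
python3 -c "
from h import *
go([.4996,-.0262,.100],88.2);print(read_state()['width'],read_state()['ft_force'])"
```

```text
at [ 0.5004 -0.0269  0.0986] yaw 87.9 tilt [ 0.016  0.015 -1.   ] shift total [0.02, -0.03, -0.05] turn units -0.07 j7 1.591298905515329
0.00804559801218299 [-0.9803848  -0.92378486  0.90950937]
```

Emit:
{"op": "carry_out", "data": {
  "rows": [
    [0.45, 0, 0, 0, 0],
    [0.45, 0, 0, 0, 0],
    [0.45, 0, 0, 0, 0],
    [0.45, 0, 0, 0, 0],
    [0.45, 0, 0, -0.2, 0],
    [0.45, 0, 0, -0.2, 0],
    [0.45, 0, 0, -0.2, 0],
    [0.45, 0, 0, 0, 0]
  ]
}}

```text
time: 11.88
ee_pos: [0.5009, -0.0269, 0.1193]
eef_rot: [0.72, 0.694, 0.012, 0.001]
ft_force: [0.5, -0.7, 0.2]
width: 0.0238
```

```bash
python3 - <<'E'
from h import *
go([.4996,-.0262,.118],88.2);print(read_state()['width'],read_state()['ft_force'])
im=camera('scene');p=proj('scene',[[.5,-.02,.1]])[0].astype(int);print(p)
cv2.imwrite('pics/s2.png',cv2.resize(im[p[1]-70:p[1]+60,p[0]-80:p[0]+80],None,fx=4,fy=4))
for d in pinpoint('cassette_blue','scene')[:2]: print(d)
E
```

```text
at [ 0.5009 -0.0269  0.1193] yaw 87.9 tilt [ 0.018  0.015 -1.   ] shift total [0.02, -0.04, 0.04] turn units -0.07 j7 1.5787244451351017
0.023843037281401306 [ 0.52893783 -0.65038584  0.24987722]
[340 240]
{'xy': [345.6, 249.9], 'conf': 0.84}
{'xy': [262.1, 238.1], 'conf': 0.2}
```

View pics/s2.png

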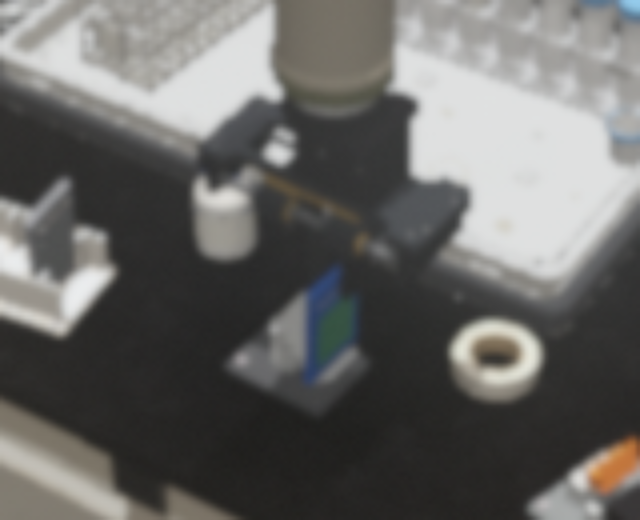

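The cassette stands upright in the ledge, caged between the slightly opened fingers. Now I tip it gently onto the board.

Emit:
{"op": "carry_out", "data": {
  "rows": [
    [0.45, 0.15, 0, 0.02, 0],
    [0.45, 0.15, 0, 0.02, 0],
    [0.45, 0.15, 0, 0.03, 0],
    [0.45, 0.15, 0, 0.03, 0],
    [0.45, 0.15, 0, 0.04, 0],
    [0.45, 0.15, 0, 0.05, 0],
    [0.45, 0.15, 0, 0.06, 0],
    [0.45, 0, 0, 0, 0]
  ]
}}

```text
time: 12.65
ee_pos: [0.5011, 0.0093, 0.1095]
eef_rot: [0.72, 0.694, 0.011, -0.0]
ft_force: [-0.5, 0.6, -0.0]
width: 0.0241
```

```bash
python3 - <<'E'
from h import *
go([.5013,.0278,.100],88.2);print(read_state()['width'],read_state()['ft_force'])
E
```

```text
at [0.5011 0.0093 0.1095] yaw 87.9 tilt [ 0.016  0.015 -1.   ] shift total [0.61, -0.02, 0.32] turn units -0.05 j7 1.5076719880733578
0.02407884142012676 [-0.51984822  0.60475581 -0.00785259]
```

Emit:
{"op": "carry_out", "data": {
  "rows": [
    [0.45, 0.15, 0, 0.08, 0],
    [0.45, 0.15, 0, 0.08, 0],
    [0.45, 0.15, 0, 0.08, 0],
    [0.45, 0.12, 0, 0.06, 0],
    [0.45, 0, 0, 0, 0],
    [0.45, 0, 0, 0, 0]
  ]
}}

```text
time: 13.15
ee_pos: [0.5017, 0.0286, 0.0994]
eef_rot: [0.72, 0.694, 0.011, -0.0]
ft_force: [1.4, -0.8, -0.5]
width: 0.0242
```

```bash
python3 - <<'E'
from h import *
go([.5013,.0278,.100],88.2);print(read_state()['width'],read_state()['ft_force'])
im=camera('scene');p=proj('scene',[[.5,-.0,.08]])[0].astype(int)
cv2.imwrite('pics/s3.png',cv2.resize(im[p[1]-50:p[1]+50,p[0]-60:p[0]+60],None,fx=5,fy=5))
for d in pinpoint('cassette_blue','scene')[:2]: print(d)
print(proj('scene',[[.5005,.0007,.059]]))
E
```

```text
at [0.5017 0.0286 0.0994] yaw 88.0 tilt [ 0.015  0.015 -1.   ] shift total [-0.03, -0.01, -0.02] turn units -0.05 j7 1.4730218905973107
0.02416227903971564 [ 1.44005409 -0.75002461 -0.53989888]
{'xy': [336.6, 248.9], 'conf': 0.58}
{'xy': [427.4, 299.0], 'conf': 0.18}
[[335.01500134 247.92567236]]
```

View pics/s3.png

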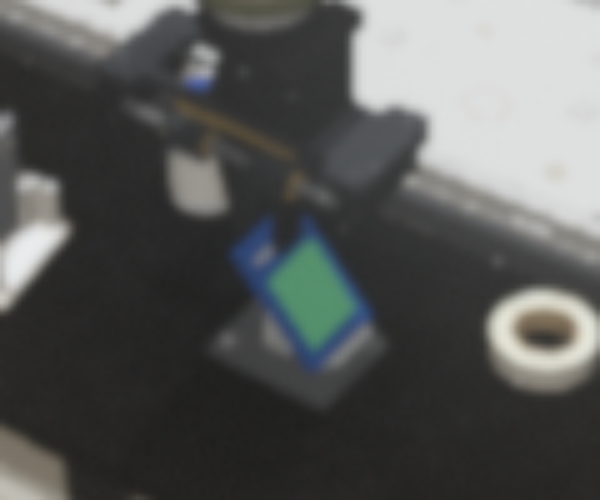

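The cassette now leans on the board, seated, with its lower edge in the ledge. I lift clear and look at the holder.

Emit:
{"op": "carry_out", "data": {
  "rows": [
    [0.45, 0, 0, -0.5, 0],
    [0.45, 0, 0, -0.7, 0],
    [0.45, 0, 0, -0.9, 0],
    [0.45, 0, 0, -0.9, 0],
    [-1, -0.9, 0, -0.9, 0],
    [-1, -1, 0, -0.5, 0],
    [-1, -1, 0, 0, 0],
    [-1, -1, 0, 0, 0],
    [-1, -1, 0, 0, 0],
    [-1, -1, 0, 0, 0],
    [-1, -1, 0, 0, 0],
    [-1, -1, 0, 0, 0],
    [-1, -1, 0.3, 0, 0],
    [-1, -0.8, 0.3, 0, 0],
    [-1, 0, 0.3, 0, 0],
    [-1, 0, 0, 0, 0]
  ]
}}

```text
time: 14.58
ee_pos: [0.514, -0.2839, 0.2383]
eef_rot: [0.721, 0.693, 0.012, 0.004]
ft_force: [1.1, 1.3, 0.0]
width: 0.0858
```

```bash
python3 - <<'E'
from h import *
s=read_state();go([.53,-.31,.23],88.2)
im=camera('wrist')
for q,z in [("holder",0),("holder_seat",.034)]:
    for d in pinpoint(q,'wrist')[:1]: print(q,np.round(d['xy']),round(d['conf'],2),unp('wrist',d['xy'],z,s).round(4))
mk=silhouettes('holder','wrist')[0];print(mk['box'],mk['conf'])
b=cv2.resize(mk['mask'].astype(np.uint8),(1280,960),interpolation=cv2.INTER_NEAREST)
print(cv2.minAreaRect(cv2.findNonZero(mk['mask'].astype(np.uint8))))
def model(p):
    x,y,a=p[0],p[1],np.radians(p[2])
    m=hullmask(proj('wrist',box(x,y,a,[-.088,.088],[-.048,.048],[0,.008]),s))
    m|=hullmask(proj('wrist',box(x,y,a,[-.041,.041],[-.02,.02],[.008,.03]),s))
    for sx in (1,-1):
        for sy in (1,-1): m|=hullmask(proj('wrist',box(x,y,a,[sx*.033,sx*.043],[sy*.0325,sy*.042],[.008,.04]),s))
    return m
R0=536
def cost(p): return (model(p)!=b)[:R0].sum()
rs=[]
for a0 in (70,77,85):
  for k in (1,-1):
    p0=np.array([.487,-.315,a0]);rs.append(minimize(cost,p0,method='Nelder-Mead',options=dict(initial_simplex=p0+np.array([[0,0,0],[.006*k,0,0],[0,.006*k,0],[0,0,6*k]]))))
for r in sorted(rs,key=lambda r:r.fun)[:3]: print(r.x.round(4),r.fun,b[:R0].sum())
r=min(rs,key=lambda r:r.fun);e=im.copy();cs,_=cv2.findContours(model(r.x)[::2,::2].copy(),cv2.RETR_EXTERNAL,2);cv2.drawContours(e,cs,-1,(0,0,255),1)
cv2.imwrite('pics/w4e.png',e)
E
```

```text
at [ 0.514  -0.2839  0.2383] yaw 87.8 tilt [ 0.022  0.011 -1.   ] shift total [-0.85, 0.56, 0.28] turn units -0.08 j7 2.1112577144052365
holder [288. 174.] 0.67 [ 0.4897 -0.3138  0.    ]
holder_seat [283. 178.] 0.89 [ 0.4884 -0.3164  0.034 ]
[288.6, 171.7, 189.7, 132.3] 0.83
((285.3306579589844, 170.27943420410156), (179.6879119873047, 96.38927459716797), 13.339247703552246)Traceback (most recent call last):
  File "<stdin>", line 21, in <module>
    res = _minimize_neldermead(fun, x0, args, callback, bounds=bounds,
                               **options)
    fxcc = func(xcc)
    fx = function(np.copy(x), *(wrapper_args + args))
  File "<stdin>", line 17, in cost
  File "<stdin>", line 12, in model
  File "h.py", line 11, in proj
    i,E=ext(c,s);p=(np.atleast_2d(P)-E[:3,3])@E[:3,:3];return np.c_[p[:,0]/p[:,2]*i['fx']+i['cx'],p[:,1]/p[:,2]*i['fy']+i['cy']]
        ~~~^^^^^
  File "h.py", line 7, in ext
    i=camera_info(c);return i,(Twt(s)@np.array(i['tool_from_camera']) if c=='wrist' else np.array(i['extrinsics']))
ValueError: time passes only in moves, steps and waits
```

```bash
sed -i 's/^def Twt/import functools\ncamera_info=functools.lru_cache(camera_info)\ndef Twt/' h.py; python3 - <<'E'
from h import *
s=read_state()
im=camera('wrist')
mk=silhouettes('holder','wrist')[0];print(mk['box'],mk['conf'])
b=cv2.resize(mk['mask'].astype(np.uint8),(1280,960),interpolation=cv2.INTER_NEAREST)
def model(p):
    x,y,a=p[0],p[1],np.radians(p[2])
    m=hullmask(proj('wrist',box(x,y,a,[-.088,.088],[-.048,.048],[0,.008]),s))
    m|=hullmask(proj('wrist',box(x,y,a,[-.041,.041],[-.02,.02],[.008,.03]),s))
    for sx in (1,-1):
        for sy in (1,-1): m|=hullmask(proj('wrist',box(x,y,a,[sx*.033,sx*.043],[sy*.0325,sy*.042],[.008,.04]),s))
    return m
R0=536
def cost(p): return (model(p)!=b)[:R0].sum()
rs=[]
for a0 in (70,77):
  for k in (1,-1):
    p0=np.array([.487,-.315,a0]);rs.append(minimize(cost,p0,method='Nelder-Mead',options=dict(initial_simplex=p0+np.array([[0,0,0],[.006*k,0,0],[0,.006*k,0],[0,0,6*k]]))))
for r in sorted(rs,key=lambda r:r.fun)[:3]: print(r.x.round(4),r.fun,b[:R0].sum())
r=min(rs,key=lambda r:r.fun);e=im.copy();cs,_=cv2.findContours(model(r.x)[::2,::2].copy(),cv2.RETR_EXTERNAL,2);cv2.drawContours(e,cs,-1,(0,0,255),1)
a=np.radians(r.x[2])
for q in proj('wrist',box(r.x[0],r.x[1],a,[-.041,.041],[-.02,.02],[.03]),s): cv2.circle(e,tuple(np.round(q).astype(int).tolist()),2,(0,255,0),-1)
cv2.imwrite('pics/w4e.png',cv2.resize(e[80:280,160:420],None,fx=3,fy=3))
E
```

```text
[286.5, 172.1, 187.7, 132.1] 0.81
[ 0.488  -0.3141 73.7157] 1026.0 66356
[ 0.488  -0.3141 73.6654] 1026.0 66356
[ 0.488  -0.3142 73.6636] 1027.0 66356
```

View pics/w4e.png

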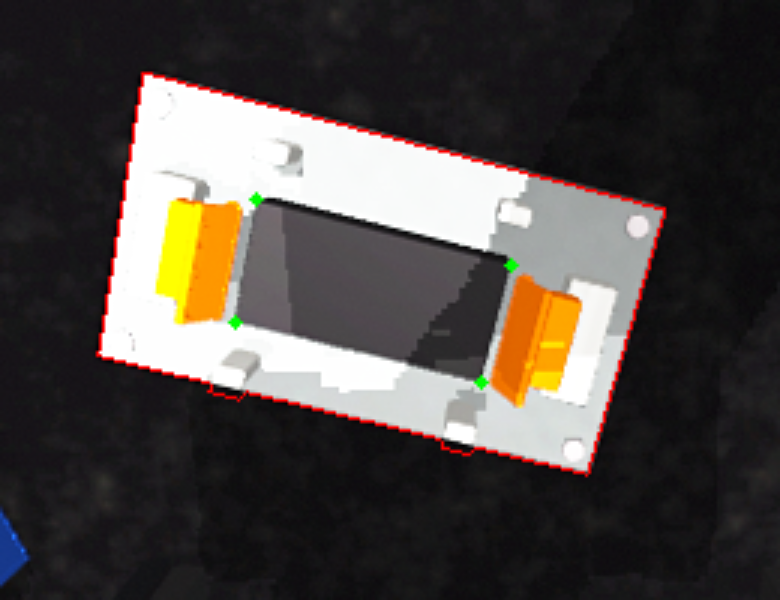

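Fit is excellent: holder at (0.488, −0.314), yaw 73.7°, the bed corners landing on the picture's bed. Back to the rest, turning the jaws across its width.

Emit:
{"op": "carry_out", "data": {
  "rows": [
    [-1, 0.9, -0.1, 0, 0],
    [-1, 1, -0.1, 0, 0],
    [-1, 1, 0, 0, 0],
    [-1, 1, 0, 0, 0],
    [-1, 1, 0, 0, 0],
    [-1, 1, 0, 0, 0],
    [-1, 1, 0, 0, 0],
    [-1, 1, 0, 0, 0],
    [-1, 0.8, 0, 0, 0],
    [-1, 0.7, 0, 0, 0],
    [-1, 0, 0, 0, 0]
  ]
}}

```text
time: 15.8
ee_pos: [0.5119, 0.0196, 0.2449]
eef_rot: [0.716, 0.698, 0.016, 0.004]
ft_force: [-0.7, 0.6, -0.1]
width: 0.0867
```

Emit:
{"op": "carry_out", "data": {
  "rows": [
    [-1, 0, 0, 0, 1],
    [-1, 0, 0, 0, 1],
    [-1, 0, 0, 0, 1],
    [-1, 0, 0, 0, 1],
    [-1, 0, 0, 0, 1],
    [-1, 0, 0, 0, 1],
    [-1, 0, 0, 0, 1],
    [-1, 0, 0, 0, 1],
    [-1, 0, 0, 0, 1],
    [-1, 0, 0, 0, 1],
    [-1, 0, 0, 0, 1],
    [-1, 0, 0, 0, 1],
    [-1, 0, 0, 0, 1],
    [-1, 0, 0, 0, 1],
    [-1, 0, 0, 0, 1],
    [-1, 0, 0, 0, 1],
    [-1, 0, 0, 0, 1],
    [-1, 0, 0, 0, 0]
  ]
}}

```text
time: 17.3
ee_pos: [0.5052, 0.0236, 0.2485]
eef_rot: [1.0, 0.002, 0.017, -0.011]
ft_force: [0.0, 0.1, -0.1]
width: 0.0871
```

```bash
python3 - <<'E'
from h import *
s=read_state();go([.5005,.0007,.054],-1.8)
im=camera('wrist');cv2.imwrite('pics/w5.png',im)
for d in pinpoint('cassette_blue','wrist')[:2]: print(np.round(d['xy']),round(d['conf'],2),unp('wrist',d['xy'],.059,s).round(4))
print(s['width'])
E
```

```text
at [0.5052 0.0236 0.2485] yaw 0.2 tilt [ 0.034  0.022 -0.999] shift total [-0.38, 0.9, 6.46] turn units 0.41 j7 -0.1039764708578868
[308. 238.] 0.78 [0.4995 0.0012 0.059 ]
0.08709306876540295
```

Emit:
{"op": "carry_out", "data": {
  "rows": [
    [-1, -0.38, 0.9, 0, 0.4],
    [-1, 0, 0, 0.8, 0],
    [-1, 0, 0, 0.9, 0],
    [-1, 0, 0, 0.9, 0],
    [-1, 0, 0, 0.8, 0],
    [-1, 0, 0, 0.6, 0],
    [-1, 0, 0, 0, 0]
  ]
}}

```text
time: 17.98
ee_pos: [0.4991, -0.0016, 0.1259]
eef_rot: [1.0, 0.0, 0.021, -0.012]
ft_force: [-0.7, -0.1, -0.2]
width: 0.0871
```

```bash
python3 - <<'E'
from h import *
s=read_state();go([.5,.001,.054],-1.8)
E
```

```text
at [ 0.4991 -0.0016  0.1259] yaw -0.0 tilt [ 0.041  0.024 -0.999] shift total [-0.07, -0.03, 2.4] turn units 0.36 j7 -0.0015516611949623741
```

Emit:
{"op": "carry_out", "data": {
  "rows": [
    [-1, -0.07, -0.03, 0, 0.6],
    [-1, 0, 0, 0.5, 0],
    [-1, 0, 0, 0.5, 0],
    [-1, 0, 0, 0.5, 0],
    [-1, 0, 0, 0.4, 0],
    [-1, 0, 0, 0.2, 0],
    [-1, 0, 0, 0, 0]
  ]
}}

```text
time: 18.57
ee_pos: [0.5023, 0.0015, 0.0669]
eef_rot: [0.999, -0.019, 0.023, -0.013]
ft_force: [0.9, -0.6, 0.1]
width: 0.087
```

```bash
python3 - <<'E'
from h import *
s=read_state();go([.5,.001,.054],-1.8);print(s['ft_force'])
E
```

```text
at [0.5023 0.0015 0.0669] yaw -2.2 tilt [ 0.047  0.026 -0.999] shift total [-0.1, 0.03, 0.42] turn units -0.07 j7 0.0076276514481918075
[ 0.93616144 -0.64772941  0.06900194]
```

Emit:
{"op": "carry_out", "data": {
  "force": 15,
  "rows": [
    [-1, -0.1, 0.03, 0.2, 0],
    [-1, 0, 0, 0.2, 0],
    [-1, 0, 0, 0, 0],
    [1, 0, 0, 0, 0],
    [1, 0, 0, 0, 0],
    [1, 0, 0, 0, 0],
    [1, 0, 0, 0, 0],
    [1, 0, 0, 0, 0],
    [1, 0, 0, 0, 0],
    [1, 0, 0, 0, 0],
    [1, 0, 0, 0, 0]
  ]
}}

```text
time: 19.48
ee_pos: [0.5016, 0.0013, 0.0576]
eef_rot: [0.999, -0.017, 0.025, -0.014]
ft_force: [0.7, 0.2, -0.5]
width: 0.0603
```

```bash
python3 - <<'E'
from h import *
s=read_state();go([.5,.001,.054],-1.8);print(s['ft_force'],s['width'])
E
```

```text
at [0.5016 0.0013 0.0576] yaw -2.0 tilt [ 0.051  0.027 -0.998] shift total [-0.06, 0.01, 0.12] turn units -0.04 j7 0.02022565321932383
[ 0.70452024  0.15300709 -0.49005288] 0.06027012028924753
```

Gripped across its width (60.3 mm). Lift and carry to the holder.

Emit:
{"op": "carry_out", "data": {
  "force": 20,
  "rows": [
    [1, 0, 0, -0.3, 0],
    [1, 0, 0, -0.5, 0],
    [1, 0, 0, -0.7, 0],
    [1, 0, 0, -0.8, 0],
    [1, 0, 0, -0.8, 0],
    [1, 0, 0, -0.5, 0],
    [1, 0, 0.4, 0, 0.5],
    [1, 0, 0.7, 0, 0.5],
    [1, 0, 0.7, 0, 0.5],
    [1, 0, 0.7, 0, 0.5],
    [1, 0, 0.7, 0, 0.5],
    [1, 0, 0.7, 0, 0.4],
    [1, 0, 0.7, 0, 0],
    [1, 0, 0.7, 0, 0],
    [1, 0, 0.7, 0, 0],
    [1, 0, 0.7, 0, 0],
    [1, 0, 0.5, 0, 0],
    [1, 0, 0, 0, 0]
  ]
}}

```text
time: 20.98
ee_pos: [0.4258, -0.2434, 0.1547]
eef_rot: [0.984, -0.175, 0.015, -0.013]
ft_force: [1.0, -1.0, -1.4]
width: 0.0601
```

```bash
cat >> h.py <<'E'
H=np.array([.488,-.3141]);ux=np.array([np.cos(np.radians(73.7)),np.sin(np.radians(73.7))]);uy=np.array([-ux[1],ux[0]])
def hgo(X,Y,z):
    s=read_state();p=np.array(s['ee_pos']);d=p[:2]-H;print('holder X,Y,z mm',np.round([d@ux*1e3,d@uy*1e3,p[2]*1e3],1),'F',np.round(s['ft_force'],1),'w',round(s['width'],4),'t',s['time'])
    q=H+X*ux+Y*uy;go([q[0],q[1],z],-16.3)
E
python3 - <<'E'
from h import *
hgo(0,0,.075)
im=camera('scene');p=proj('scene',[H.tolist()+[.1]])[0].astype(int)
s=read_state();p=proj('scene',[s['ee_pos']])[0].astype(int)
cv2.imwrite('pics/s4.png',cv2.resize(im[p[1]-60:p[1]+60,p[0]-70:p[0]+70],None,fx=5,fy=5))
E
```

```text
holder X,Y,z mm [ 50.4  79.5 154.7] F [ 1.  -1.  -1.4] w 0.0601 t 20.9833
at [ 0.4258 -0.2434  0.1547] yaw -20.1 tilt [ 0.034  0.021 -0.999] shift total [2.69, 1.59, 2.67] turn units -0.77 j7 0.1816213395033405
```

View pics/s4.png

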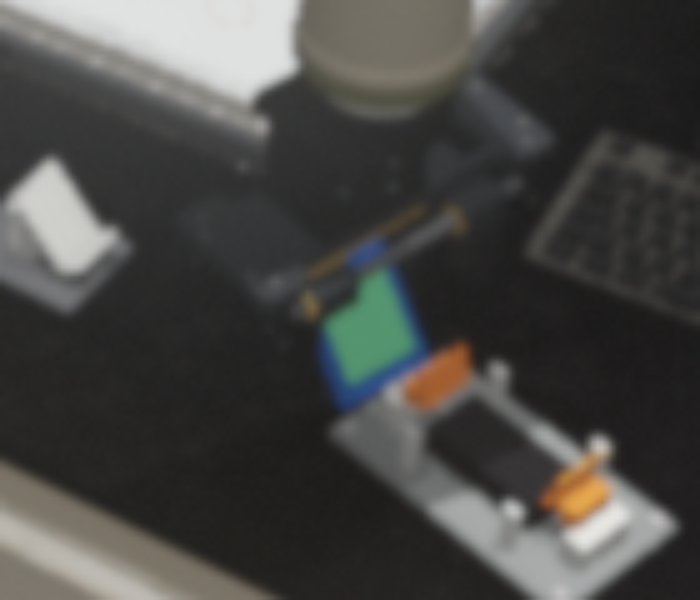

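Emit:
{"op": "carry_out", "data": {
  "rows": [
    [1, 0.5, 0.3, 0, -0.4],
    [1, 0.6, 0.35, 0, -0.4],
    [1, 0.6, 0.35, 0, 0],
    [1, 0.6, 0.35, 0, 0],
    [1, 0.3, 0.2, 0.4, 0],
    [1, 0, 0, 0.5, 0],
    [1, 0, 0, 0.4, 0],
    [1, 0, 0, 0, 0]
  ]
}}

```text
time: 21.7
ee_pos: [0.4839, -0.3148, 0.1077]
eef_rot: [0.989, -0.146, 0.011, -0.014]
ft_force: [-0.7, 1.0, -1.2]
width: 0.0602
```

```bash
python3 -c "
from h import *
hgo(0,0,.07)"
```

```text
holder X,Y,z mm [ -1.8   3.7 107.7] F [-0.7  1.  -1.2] w 0.0602 t 21.7
at [ 0.4839 -0.3148  0.1077] yaw -16.8 tilt [ 0.025  0.024 -0.999] shift total [0.1, -0.02, 1.26] turn units -0.11 j7 0.4739318392945637
```

Emit:
{"op": "carry_out", "data": {
  "rows": [
    [1, 0.12, -0.04, 0.2, 0],
    [1, 0, 0, 0.35, 0],
    [1, 0, 0, 0.35, 0],
    [1, 0, 0, 0.2, 0],
    [1, 0, 0, 0.1, 0],
    [1, 0, 0, 0, 0]
  ]
}}

```text
time: 22.2
ee_pos: [0.4881, -0.3123, 0.0682]
eef_rot: [0.989, -0.147, 0.01, -0.015]
ft_force: [0.1, 0.9, -0.7]
width: 0.0597
```

```bash
python3 -c "
from h import *
hgo(0,0,.065)"
```

```text
holder X,Y,z mm [ 1.8  0.4 68.2] F [ 0.1  0.9 -0.7] w 0.0597 t 22.2
at [ 0.4881 -0.3123  0.0682] yaw -16.9 tilt [ 0.024  0.026 -0.999] shift total [0.01, 0.06, 0.1] turn units -0.11 j7 0.5001241060043699
```

Emit:
{"op": "carry_out", "data": {
  "force": 12,
  "rows": [
    [1, 0, 0.03, 0.06, 0],
    [1, 0, 0, 0.08, 0],
    [1, 0, 0, 0.08, 0],
    [1, 0, 0, 0.08, 0],
    [1, 0, 0, 0.08, 0],
    [1, 0, 0, 0, 0]
  ]
}}

```text
time: 22.7
ee_pos: [0.4901, -0.3121, 0.058]
eef_rot: [0.989, -0.146, 0.012, -0.015]
ft_force: [-0.8, 0.7, 0.3]
width: 0.0599
```

```bash
python3 -c "
from h import *
hgo(0,0,.047)"
```

```text
holder X,Y,z mm [ 2.5 -1.4 58. ] F [-0.8  0.7  0.3] w 0.0599 t 22.7
at [ 0.4901 -0.3121  0.058 ] yaw -16.8 tilt [ 0.028  0.027 -0.999] shift total [-0.05, 0.1, 0.36] turn units -0.1 j7 0.5114899274075556
```

Emit:
{"op": "carry_out", "data": {
  "rows": [
    [1, -0.05, 0, 0.06, 0],
    [1, 0, 0, 0.08, 0],
    [1, 0, 0, 0.08, 0],
    [1, 0, 0, 0.08, 0],
    [1, 0, 0, 0.05, 0],
    [1, 0, 0, 0, 0]
  ]
}}

```text
time: 23.2
ee_pos: [0.49, -0.3114, 0.047]
eef_rot: [0.989, -0.146, 0.013, -0.015]
ft_force: [0.4, 1.2, 2.5]
width: 0.0596
```

```bash
python3 - <<'E'
from h import *
hgo(0,0,.047)
im=camera('scene');p=proj('scene',[H.tolist()+[.05]])[0].astype(int)
cv2.imwrite('pics/s5.png',cv2.resize(im[p[1]-45:p[1]+45,p[0]-55:p[0]+55],None,fx=7,fy=6))
E
```

```text
holder X,Y,z mm [ 3.2 -1.2 47. ] F [0.4 1.2 2.5] w 0.0596 t 23.2
at [ 0.49   -0.3114  0.047 ] yaw -16.8 tilt [ 0.03   0.026 -0.999] shift total [-0.04, 0.11, -0.0] turn units -0.09 j7 0.5209257561392918
```

View pics/s5.png

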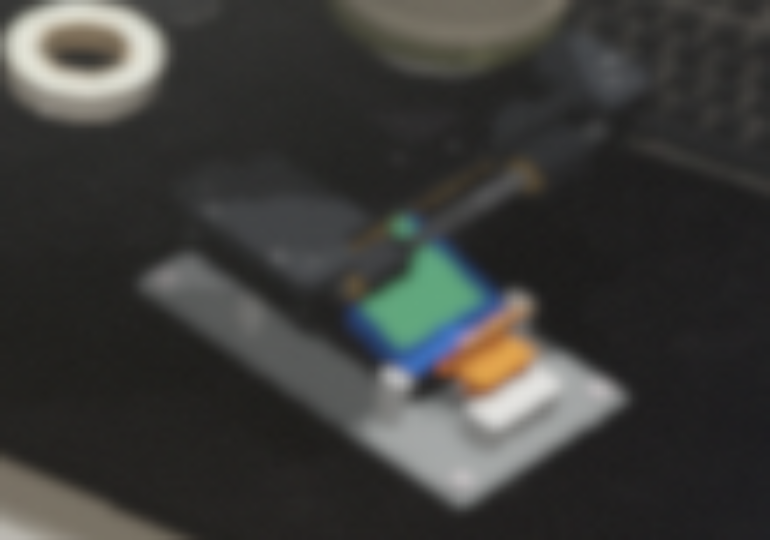

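Rotated to a shallow tilt with the low end on the bed. I lift a little, centre it, and let it down onto the clips' lead-ins.

Emit:
{"op": "carry_out", "data": {
  "rows": [
    [1, 0, 0, -0.25, 0],
    [1, 0, 0, -0.3, 0],
    [1, -0.04, 0.12, 0, 0],
    [1, 0, 0, 0, 0]
  ]
}}

```text
time: 23.58
ee_pos: [0.4855, -0.3163, 0.0646]
eef_rot: [0.989, -0.146, 0.012, -0.014]
ft_force: [-0.2, 0.9, -0.6]
width: 0.0599
```

```bash
python3 - <<'E'
from h import *
hgo(-.001,0,.043)
E
```

```text
holder X,Y,z mm [-2.8  1.7 64.6] F [-0.2  0.9 -0.6] w 0.0599 t 23.5833
at [ 0.4855 -0.3163  0.0646] yaw -16.8 tilt [ 0.028  0.025 -0.999] shift total [0.04, -0.04, 0.72] turn units -0.11 j7 0.5140361907467484
```

Emit:
{"op": "carry_out", "data": {
  "rows": [
    [1, 0.05, -0.06, 0, 0],
    [1, 0, 0, 0.1, 0],
    [1, 0, 0, 0.1, 0],
    [1, 0, 0, 0.1, 0],
    [1, 0, 0, 0.08, 0],
    [1, 0, 0, 0, 0]
  ]
}}

```text
time: 24.08
ee_pos: [0.4875, -0.3148, 0.0518]
eef_rot: [0.989, -0.147, 0.012, -0.014]
ft_force: [0.6, 0.3, -0.9]
width: 0.0597
```

```bash
python3 - <<'E'
from h import *
hgo(-.001,0,.043)
E
```

```text
holder X,Y,z mm [-0.8  0.3 51.8] F [ 0.6  0.3 -0.9] w 0.0597 t 24.0833
at [ 0.4875 -0.3148  0.0518] yaw -16.9 tilt [ 0.028  0.025 -0.999] shift total [0.0, 0.01, 0.29] turn units -0.12 j7 0.520151422843608
```

Emit:
{"op": "carry_out", "data": {
  "rows": [
    [1, 0, 0, 0.08, 0],
    [1, 0, 0, 0.08, 0],
    [1, 0, 0, 0.06, 0],
    [1, 0, 0, 0, 0]
  ]
}}

```text
time: 24.42
ee_pos: [0.4881, -0.314, 0.0444]
eef_rot: [0.989, -0.146, 0.012, -0.015]
ft_force: [-0.4, 0.2, 0.6]
width: 0.0595
```

```bash
python3 - <<'E'
from h import *
hgo(-.001,0,.043)
E
```

```text
holder X,Y,z mm [ 0.1 -0.1 44.4] F [-0.4  0.2  0.6] w 0.0595 t 24.4167
at [ 0.4881 -0.314   0.0444] yaw -16.8 tilt [ 0.028  0.026 -0.999] shift total [-0.0, 0.04, 0.04] turn units -0.11 j7 0.5260261251477967
```

Emit:
{"op": "carry_out", "data": {
  "rows": [
    [1, 0, 0, 0.06, 0],
    [1, 0, 0, 0.06, 0],
    [1, 0, 0, 0, 0]
  ]
}}

```text
time: 24.67
ee_pos: [0.4886, -0.3141, 0.0409]
eef_rot: [0.989, -0.146, 0.012, -0.015]
ft_force: [0.6, 1.3, 0.3]
width: 0.0599
```

```bash
python3 - <<'E'
from h import *
hgo(-.001,0,.043)
im=camera('scene')
mk=silhouettes('cassette_blue','scene');print([(d['conf'],d['box']) for d in mk[:2]])
print([ (round(d['conf'],2),d['xy']) for d in pinpoint('cassette_blue','scene')[:2]])
def P(pts): return proj('scene',[(*(H+x*ux+y*uy),z) for x,y,z in pts]).round(1).tolist()
print('flat on noses: +x end, -x end near/far corners', P([(.045,.03,.049),(.045,-.03,.049),(-.045,.03,.049),(-.045,-.03,.049)]))
c,_=cv2.findContours(mk[0]['mask'].astype(np.uint8),0,2);print(cv2.approxPolyDP(max(c,key=len),2,True)[:,0].tolist())
E
```

```text
holder X,Y,z mm [ 0.2 -0.6 40.9] F [0.6 1.3 0.3] w 0.0599 t 24.6667
at [ 0.4886 -0.3141  0.0409] yaw -16.8 tilt [ 0.028  0.026 -0.999] shift total [-0.02, 0.04, -0.07] turn units -0.11 j7 0.5291955922175497
[(0.73, [435.1, 302.6, 25.1, 26.6])]
[(0.57, [429.9, 296.8])]
flat on noses: +x end, -x end near/far corners [[407.8, 291.4], [422.6, 281.2], [432.0, 310.2], [446.8, 299.4]]
[[435, 293], [422, 305], [431, 313], [443, 302]]
```

Emit:
{"op": "carry_out", "data": {
  "rows": [
    [-0.6, 0, 0, 0, 0],
    [-0.6, 0, 0, 0, 0],
    [-0.6, 0, 0, 0, 0],
    [-0.6, 0, 0, 0, 0],
    [-0.6, 0, 0, -0.4, 0],
    [-0.6, 0, 0, -0.6, 0],
    [-0.6, 0, 0, -0.9, 0],
    [-0.6, 0, 0, -0.9, 0],
    [-0.6, 0, 0, -0.9, 0],
    [1, 0, 0.9, -0.3, 0],
    [1, 0, 0.9, 0, 0],
    [1, 0, 0.4, 0, 0],
    [1, 0, 0, 0, 0]
  ]
}}

```text
time: 25.9
ee_pos: [0.4648, -0.3834, 0.1726]
eef_rot: [0.989, -0.146, 0.014, -0.013]
ft_force: [-0.6, 0.1, 0.3]
width: 0.0507
```

```bash
cat > chk.py <<'E'
from h import *
s=read_state();im=camera('wrist')
mk=silhouettes('cassette_blue','wrist')
print(mk[0]['conf'],mk[0]['box'])
b=cv2.resize(mk[0]['mask'].astype(np.uint8),(1280,960),interpolation=cv2.INTER_NEAREST)
R0=536
def model(p):  # centre X,Y,z (mm, holder), pitch deg (+: +x end up)
    th=np.radians(p[3]);c,n=np.cos(th),np.sin(th);pts=[]
    for l in (-45,45):
        for w in (-30,30):
            for t in (-4,4):
                X=p[0]+l*c-t*n;Z=p[2]+l*n+t*c;xy=H+(X*ux+(p[1]+w)*uy)*1e-3;pts.append([*xy,Z*1e-3])
    return hullmask(proj('wrist',np.array(pts),s))
def cost(p): return (model(p)!=b)[:R0].sum()
rs=[]
for p0 in ([0,0,45,0],[0,0,40,10],[0,0,34,0]):
  for k in (1,-1):
    p0=np.array(p0,float);rs.append(minimize(cost,p0,method='Nelder-Mead',options=dict(initial_simplex=p0+k*np.diag([3,3,6,6]+[0])[:5,:4])))
for r in sorted(rs,key=lambda r:r.fun)[:3]: print(r.x.round(1),r.fun,b[:R0].sum())
e=im.copy();r=min(rs,key=lambda r:r.fun);cs,_=cv2.findContours(model(r.x)[::2,::2].copy(),0,2);cv2.drawContours(e,cs,-1,(0,0,255),1)
cv2.imwrite('pics/chk%d.png'%int(s['time']*10),e)
E
python3 -c "
from h import *
hgo(0,0,.06)"; python3 chk.py
```

```text
holder X,Y,z mm [-73.    2.9 172.6] F [-0.6  0.1  0.3] w 0.0507 t 25.9
at [ 0.4648 -0.3834  0.1726] yaw -16.8 tilt [ 0.031  0.022 -0.999] shift total [-0.01, -2.32, 3.83] turn units -0.1 j7 0.5744712108652293
0.82 [318.9, 130.2, 85.2, 133.0]
[ 0.8 -0.4 39.3 11. ] 576.0 42068
[ 0.8 -0.4 40.9 12.1] 586.0 42068
[ 1.  -0.3 39.8 10.3] 609.0 42068
```

The cassette lies with its −x end down under clip b and its +x end on clip a's lead-in (fit: 11° pitch). I press on the +x half with closed fingers.

Emit:
{"op": "carry_out", "data": {
  "rows": [
    [1, 0.05, -0.8, 0, 0],
    [1, 0.05, -0.8, 0, 0],
    [1, 0, -0.8, 0.3, 0],
    [1, 0, -0.7, 0.5, 0],
    [1, 0, 0, 0.7, 0],
    [1, 0, 0, 0.7, 0],
    [1, 0, 0, 0.5, 0],
    [1, 0, 0, 0.3, 0],
    [1, 0, 0, 0, 0]
  ]
}}

```text
time: 26.75
ee_pos: [0.5032, -0.2719, 0.0817]
eef_rot: [0.99, -0.138, 0.013, -0.017]
ft_force: [-0.5, 0.2, 0.3]
width: 0.0006
```

```bash
python3 -c "
from h import *
hgo(.02,0,.06)"
```

```text
holder X,Y,z mm [44.8 -2.7 81.7] F [-0.5  0.2  0.3] w 0.0006 t 26.75
at [ 0.5032 -0.2719  0.0817] yaw -15.9 tilt [ 0.03   0.031 -0.999] shift total [-0.11, 0.85, 0.69] turn units 0.08 j7 0.42733863964409463
```

Emit:
{"op": "carry_out", "data": {
  "rows": [
    [1, -0.1, 0.4, 0, 0],
    [1, 0, 0.4, 0, 0],
    [1, 0, 0, 0, 0],
    [1, 0, 0, 0.2, 0],
    [1, 0, 0, 0.2, 0],
    [1, 0, 0, 0.1, 0],
    [1, 0, 0, 0, 0]
  ]
}}

```text
time: 27.33
ee_pos: [0.4942, -0.2975, 0.0678]
eef_rot: [0.99, -0.139, 0.015, -0.017]
ft_force: [0.4, -0.2, -0.8]
width: 0.0006
```

```bash
python3 -c "
from h import *
hgo(.02,0,.052)"
```

```text
holder X,Y,z mm [17.7 -1.3 67.8] F [ 0.4 -0.2 -0.8] w 0.0006 t 27.3333
at [ 0.4942 -0.2975  0.0678] yaw -16.0 tilt [ 0.034  0.029 -0.999] shift total [-0.05, -0.06, 0.53] turn units 0.06 j7 0.4917554753977063
```

Emit:
{"op": "carry_out", "data": {
  "rows": [
    [1, 0, 0, 0.1, 0],
    [1, 0, 0, 0.1, 0],
    [1, 0, 0, 0.08, 0],
    [1, 0, 0, 0.08, 0]
  ]
}}

```text
time: 27.67
ee_pos: [0.4952, -0.2967, 0.0566]
eef_rot: [0.99, -0.139, 0.015, -0.017]
ft_force: [0.5, 1.0, 0.9]
width: 0.0006
```

```bash
python3 -c "
from h import *
hgo(.02,0,.052)"
```

```text
holder X,Y,z mm [18.7 -2.  56.6] F [0.5 1.  0.9] w 0.0006 t 27.6667
at [ 0.4952 -0.2967  0.0566] yaw -16.0 tilt [ 0.035  0.029 -0.999] shift total [-0.07, -0.04, 0.15] turn units 0.06 j7 0.5010977055707366
```

Emit:
{"op": "carry_out", "data": {
  "rows": [
    [1, 0, 0, 0.08, 0],
    [1, 0, 0, 0.08, 0],
    [1, 0, 0, 0.1, 0]
  ]
}}

```text
time: 27.92
ee_pos: [0.4956, -0.2964, 0.0521]
eef_rot: [0.99, -0.139, 0.015, -0.019]
ft_force: [-25.4, 15.6, 71.0]
width: 0.0007
```

```bash
python3 -c "
from h import *
hgo(.02,0,.052)"
```

```text
holder X,Y,z mm [19.1 -2.3 52.1] F [-25.4  15.6  71. ] w 0.0007 t 27.9167
at [ 0.4956 -0.2964  0.0521] yaw -16.0 tilt [ 0.035  0.033 -0.999] shift total [-0.08, -0.03, 0.0] turn units 0.07 j7 0.5078606576227126
```

Force rose to 71 N with the tip at the expected home height, so I back off at once and inspect.

Emit:
{"op": "carry_out", "data": {
  "rows": [
    [1, 0, 0, -0.2, 0],
    [1, 0, 0, -0.5, 0],
    [1, 0, 0, -0.8, 0],
    [1, 0, 0, -0.9, 0],
    [1, 0, 0, -0.9, 0],
    [1, 0, 0.8, -0.5, 0],
    [1, 0, 0.9, 0, 0],
    [1, 0, 0.9, 0, 0],
    [1, 0, 0.5, 0, 0],
    [1, 0, 0, 0, 0]
  ]
}}

```text
time: 28.75
ee_pos: [0.4666, -0.3914, 0.1682]
eef_rot: [0.99, -0.136, 0.016, -0.019]
ft_force: [-0.5, -0.8, 0.6]
width: 0.0003
```

```bash
python3 -c "
from h import *
hgo(0,0,.06)"; python3 chk.py
```

```text
holder X,Y,z mm [-80.2  -1.2 168.2] F [-0.5 -0.8  0.6] w 0.0003 t 28.75
at [ 0.4666 -0.3914  0.1682] yaw -15.6 tilt [ 0.037  0.033 -0.999] shift total [-0.11, -2.52, 3.71] turn units 0.13 j7 0.6208216733944464
0.76 [318.0, 120.5, 83.7, 128.1]
[ 0.7 -0.4 31.9  4.3] 678.0 41896
[ 0.9 -0.4 32.2  4.2] 692.0 41896
[ 0.3 -0.5 33.9 10.1] 704.0 41896
```

```bash
cat > chk2.py <<'E'
from h import *
s=read_state();cams={}
for c in ('wrist','scene','top'):
    im=camera(c);mk=silhouettes('cassette_blue',c)
    if c=='top': continue
    cams[c]=(im,cv2.resize(mk[0]['mask'].astype(np.uint8),(1280,960),interpolation=cv2.INTER_NEAREST),mk[0]['box'])
def model(p,cam):
    th=np.radians(p[3]);c,n=np.cos(th),np.sin(th);pts=[]
    for l in (-45,45):
        for w in (-30,30):
            for t in (-4,4):
                X=p[0]+l*c-t*n;Z=p[2]+l*n+t*c;xy=H+(X*ux+(p[1]+w)*uy)*1e-3;pts.append([*xy,Z*1e-3])
    return hullmask(proj(cam,np.array(pts),s))
for p in ([.5,-.4,34,0],[.5,-.4,36,3],[.5,-.4,38,6],[.5,-.4,39.5,9],[0.5,-.4,45,0]):
    o=[]
    for c in ('wrist','scene'):
        b=cams[c][1];o.append(min((model(np.array(p)+[dx,dy,0,0],c)!=b)[:536 if c=='wrist' else 960].sum() for dx in (-2,-1,0,1,2) for dy in (-2,-1,0,1,2)))
    print(p,o)
print([cams[c][2] for c in cams])
w=cv2.resize(cams['wrist'][0][30:220,230:410],(540,570),interpolation=cv2.INTER_CUBIC);p=proj('scene',[[*H,.04]])[0].astype(int)
z=cv2.resize(cams['scene'][0][p[1]-38:p[1]+38,p[0]-35:p[0]+0+35][:,:],(260,282),interpolation=cv2.INTER_CUBIC)
o=np.zeros((570,800,3),np.uint8);o[:,:540]=w;o[:282,540:]=z;cv2.imwrite('pics/fin.png',o)
E
python3 chk2.py
```

```text
[0.5, -0.4, 34, 0] [np.int64(1407), np.int64(342)]
[0.5, -0.4, 36, 3] [np.int64(1907), np.int64(382)]
[0.5, -0.4, 38, 6] [np.int64(2240), np.int64(494)]
[0.5, -0.4, 39.5, 9] [np.int64(2462), np.int64(564)]
[0.5, -0.4, 45, 0] [np.int64(4441), np.int64(778)]
[[315.7, 127.8, 81.6, 131.1], [427.9, 299.7, 32.0, 24.0]]
```

View pics/fin.png

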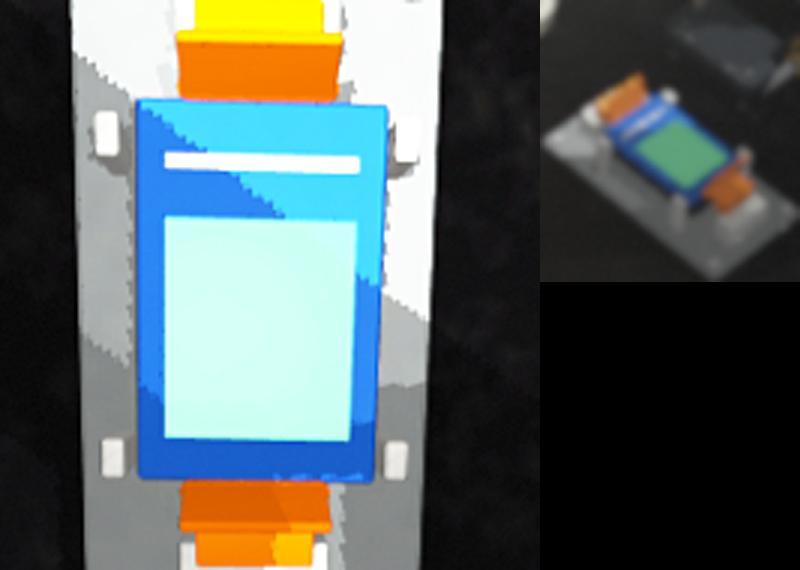

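The picture shows the cassette between the lugs, with both clip noses closed over its ends; level at z=34 mm fits best among the models compared. I verify with a light touch on the −x half.

Emit:
{"op": "carry_out", "data": {
  "rows": [
    [1, -0.1, -0.4, 0, 0],
    [1, 0, -0.5, 0, 0],
    [1, 0, -0.5, 0, 0],
    [1, 0, -0.2, 0, 0],
    [1, 0, 0, 0, 0],
    [1, 0, 0, 0.6, 0],
    [1, 0, 0, 0.7, 0],
    [1, 0, 0, 0.7, 0],
    [1, 0, 0, 0.6, 0],
    [1, 0, 0, 0.3, 0],
    [1, 0, 0, 0, 0]
  ]
}}

```text
time: 30.07
ee_pos: [0.4843, -0.3357, 0.0817]
eef_rot: [0.991, -0.131, 0.019, -0.019]
ft_force: [-0.8, -0.5, 0.3]
width: 0.0004
```

```bash
python3 -c "
from h import *
hgo(-.02,0,.053)"
```

```text
holder X,Y,z mm [-21.8  -2.6  81.7] F [-0.8 -0.5  0.3] w 0.0004 t 30.0667
at [ 0.4843 -0.3357  0.0817] yaw -15.1 tilt [ 0.042  0.033 -0.999] shift total [-0.11, -0.02, 0.96] turn units 0.24 j7 0.5824014538658971
```

Emit:
{"op": "carry_out", "data": {
  "rows": [
    [1, -0.1, 0, 0.2, 0],
    [1, 0, 0, 0.25, 0],
    [1, 0, 0, 0.2, 0],
    [1, 0, 0, 0.1, 0],
    [1, 0, 0, 0.07, 0],
    [1, 0, 0, 0.04, 0],
    [1, 0, 0, 0, 0]
  ]
}}

```text
time: 30.65
ee_pos: [0.4833, -0.3362, 0.0566]
eef_rot: [0.991, -0.131, 0.02, -0.018]
ft_force: [0.1, 0.5, -0.3]
width: 0.0003
```

```bash
python3 -c "
from h import *
hgo(-.02,0,.052)"
```

```text
holder X,Y,z mm [-22.6  -1.7  56.6] F [ 0.1  0.5 -0.3] w 0.0003 t 30.65
at [ 0.4833 -0.3362  0.0566] yaw -15.2 tilt [ 0.045  0.03  -0.999] shift total [-0.06, -0.08, 0.15] turn units 0.23 j7 0.6046830001960791
```

Emit:
{"op": "carry_out", "data": {
  "rows": [
    [1, 0, 0, 0.06, 0],
    [1, 0, 0, 0.04, 0],
    [1, 0, 0, 0.04, 0]
  ]
}}

```text
time: 30.9
ee_pos: [0.4841, -0.3363, 0.0529]
eef_rot: [0.991, -0.131, 0.021, -0.018]
ft_force: [-0.3, 0.8, 1.6]
width: 0.0004
```

```bash
python3 -c "
from h import *
hgo(-.02,0,.052)"
```

```text
holder X,Y,z mm [-22.5  -2.5  52.9] F [-0.3  0.8  1.6] w 0.0004 t 30.9
at [ 0.4841 -0.3363  0.0529] yaw -15.1 tilt [ 0.046  0.03  -0.998] shift total [-0.08, -0.08, 0.03] turn units 0.23 j7 0.6081290827966893
```

Touch at tip height ≈ 38.5 mm here as against ≈ 38 mm on the +x half, so it is level and home. Retreat and hand in.

Emit:
{"op": "carry_out", "data": {
  "rows": [
    [1, 0, 0, -0.2, 0],
    [1, 0, 0, -0.6, 0],
    [1, 0, 0, -0.9, 0],
    [1, 0, 0, -0.9, 0],
    [1, 0, 0, -0.9, 0],
    [1, 0, 0.8, -0.6, 0],
    [1, 0, 0.8, 0, 0],
    [1, 0, 0.5, 0, 0],
    [1, 0, 0, 0, 0],
    [1, 0, 0, 0, 0]
  ]
}}

```text
time: 31.73
ee_pos: [0.4611, -0.4026, 0.1837]
eef_rot: [0.991, -0.13, 0.022, -0.017]
ft_force: [0.5, 0.4, -0.3]
width: 0.0009
```

```bash
python3 chk2.py; python3 - <<'E'
from h import *
hgo(0,0,.1)
camera('scene')
for q,z in (('cassette_grey',.053),('tape_roll',0),('std_bottle',0),('tip_box',0)): print(q,[(unp('scene',d['xy'],z).round(3).tolist(),round(d['conf'],2)) for d in pinpoint(q,'scene')[:2]])
close_job()
E
```

```text
[0.5, -0.4, 34, 0] [np.int64(828), np.int64(279)]
[0.5, -0.4, 36, 3] [np.int64(1257), np.int64(336)]
[0.5, -0.4, 38, 6] [np.int64(1799), np.int64(459)]
[0.5, -0.4, 39.5, 9] [np.int64(2255), np.int64(540)]
[0.5, -0.4, 45, 0] [np.int64(3498), np.int64(748)]
[[318.3, 107.5, 80.4, 126.1], [427.2, 300.9, 34.3, 26.9]]
holder X,Y,z mm [-90.9   0.7 182.9] F [0.9 1.1 1.2] w 0.0006 t 32.0333
at [ 0.4618 -0.4011  0.1829] yaw -14.9 tilt [ 0.047  0.03  -0.998] shift total [-0.01, -2.91, 2.89] turn units 0.28 j7 0.6487967565551188
cassette_grey [([0.461, 0.212, 0.053], 0.52)]
tape_roll [([0.567, -0.137, 0.0], 0.84)]
std_bottle [([0.58, 0.141, 0.0], 0.79)]
tip_box [([0.55, 0.039, 0.0], 0.61), ([0.567, -0.522, 0.0], 0.59)]
the job is handed in; nothing more can be done
```

The blue cassette lies level and fully home on the imaging bed, released, and the job was handed in at about 32 s. I lifted it straight out of the rack by its top edge, stood it in the rest's ledge, tipped it onto the board and let go. I then took it by its long side edges, laid it in the holder and pressed it down.

**Last checks**
- Outline fits from the wrist and scene cameras both match a level cassette with its centre at z = 34 mm best of the five poses compared.
- Touching the upper face gave about 38 mm on the +x half and about 38.5 mm on the −x half; home is 38 mm.
- The last close picture shows both clip noses closed over the ends, and the gripper was well clear at the end.

**What did not go cleanly**
- The cassette did not go down flat. Its −x end slid under clip b first, so I pressed only the +x end past clip a.
- The last press step briefly read about 71 N upward at the wrist (77 N in all, limit 120 N) as the fingertips bottomed the cassette on the bed; I backed off at once.
- An earlier free fit after the press gave a pitch of 4 to 10 degrees. The fixed-pose comparisons and the touches did not support that.
- The final look found only one of the two grey cassettes. Both were in the rack when I last saw them, after lifting the blue one, and I did not go near the rack again.
- The bystander bottle, tape and tip box I rechecked were where they started. One extra tip-box report fell at a wrong spot. I did not recheck the acid bottle or wipes box.

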